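Put the laundry chemicals back in their drip trays

ROBOT

A 7-joint arm with a two-finger parallel gripper is mounted at the origin on the work surface. World frame = base frame: x ahead of the robot, y to its left, z up, the work surface at z = 0. Lengths are in mm, angles in degrees, forces in N, time in s.
With the tool pointing down it reaches from about 425 to 875 mm from the base axis. Payload 8.4 kg.
Tool frame: the origin (TCP) lies midway between the tips of the shut fingers; the grasp point (between the pads) lies 19 mm behind it; z points along the fingers, y is the direction in which the jaws open and shut (so a half turn about z gives the same grasp; the last joint's range is limited). The gripper opens to 85 mm and grips with 20 to 120 N. Pads are 22 mm wide; open, the fingers measure 114 mm over their backs; the gripper's body (76 mm by 85 mm) begins 54 mm behind the grasp point. The pads swing forward as they close: fully open they stand 13 mm farther back than shut.
Start: joints at [-74.152, 19.091, 2.286, 83.961, -0.768, 76.965, -3.352], TCP at [238.56, 604.61, 231.308] pointing down, gripper open.
Joint ranges: [-147.57, 147.57], [-21.85, 119.76], [-74.77, 79.35], [14.55, 137.4], [-85.83, 265.84], [4.83, 119.75], [-152.11, 152.11]. Speed limits (degrees/s): [127.2, 127.2, 159.86, 159.86, 180, 180, 180].

INTERFACE

Orientations are given as [roll, pitch, yaw] about the fixed x, y, z axes, in that order (R = Rz(yaw) Ry(pitch) Rx(roll)).
In Python, from cell import monitor, cams, order gives the robot as it stands.
- The arm moves only by the tool play_rows, never from a script. Its argument "motion" is a list of rows, each an object with "travel": the shift along the tool's x, y, z in mm, a list of three; "rot": the turn, a rotation vector about the tool's x, y, z in rad, a list of three; "gripper": the gripper command: -1 is fully open, 1 is shut, values between are in proportion. A call has 1 to 20 rows; each row shifts and turns the pose as measured when the row begins, along the tool's axes as they then stand; what a row does not reach is not made up. A row lasts 1/12 s, in which the tool goes at most 41.7 mm and 7.16 degrees, less where a joint would pass 70% of its speed; a pose out of reach is approached as far as the arm can. A call with a gripper value outside its range is refused whole. The fingers move at their own pace and stop on an object; "force" is the grip in N (left out, the last holds). Time passes only in rows, so rows that do not move let the fingers close. It gives the time, the measured TCP pose, the force and the opening at its end, in the units of the state.
- monitor.read_state(): the state, without advancing time (a new reading comes with each control period).
- cams.grab_frame(name): name is "scene" or "top" or "wrist"; returns a dict with "image" (384x512x3 uint8, red, green, blue), "vertical_fov" (degrees; the focal length in pixels is half the picture's height over the tangent of half this angle, whatever the lens; pixels are square), "cx", "cy" (the principal point, pixels), "R" (3x3) and "t" (3): a world point X has camera coordinates R X + t; the wrist camera has in their place "tool_from_camera" (4x4, takes a point from camera to tool coordinates, whose origin is the TCP and whose axes are the flange's). Camera axes: x right, y down, z forward; pixel columns grow to the right and rows downward; lengths in mm; the calibration is good to about 2 mm. A picture is of the moment at which its call begins: read the wrist's pose just before it. There is no depth.
- order.close_job(): hands the job in, once; it reports no verdict.
The state is a dict: "time": time; "joint_positions": joint angles; "qd": joint speeds; "joint_efforts": joint torques, N m; "position": TCP position; "tcp_rot": TCP orientation; "ft_force": force on the tool from outside, world axes, zero at the start; "moment": the same for the moment, N m; "grip_width": opening from 0.0 (shut) to 1.0 (fully open).
Only numpy, scipy, OpenCV 4.12 (cv2) and the standard library are available. Lean on these libraries where they do the work, as an engineer would, in place of code of your own. Each camera call takes 0.05 s, during which the arm holds its last target. There are 200 camera calls.

TASK

The worktop in the laundry room has been wiped down. Stand each of the four containers - the round softener bottle, the square bleach bottle, the oblong canister and the little paste tub - back in the drip tray made for the shape and size of its foot, upright and with its foot flat on the tray's floor inside the lip. Keep the containers upright, set them down gently rather than letting them drop, and leave the measuring cup and the brush where they are.

Things in the scene. Friction and masses are not known exactly. Their poses are not given: they have to be found in the camera images.
- softener: Round white plastic softener bottle, loose, upright, 164 mm tall, about 0.3 to 0.5 kg. Body 70 mm in diameter up to 100 mm, then a shoulder narrowing to a grey ribbed cylindrical dosing cap 40 mm in diameter from 131 to 164 mm: pick it up by the cap. Origin: centre of its underside, z up its axis.
- bleach: Square white plastic bleach bottle, loose, upright, 150 mm tall, about 0.3 to 0.5 kg. Foot and body 60 x 60 mm (sides along its x and y) up to 100 mm, a conical shoulder, then a grey ribbed cylindrical cap 38 mm in diameter from 119 to 150 mm: pick it up by the cap. Origin: centre of its underside, z up.
- canister: Oblong white jerrycan, loose, upright, 0.35-0.65 kg. Body 96 (its x) x 56 (its y) x 108 mm tall. Carrying handle above it along x: bar 18 mm wide (y), 13 mm thick, top at 154 mm, x -45 to +19 mm; 33 mm gap below it between posts (x -35 to +11). Grey cap at x +34 mm, 25 mm wide, up to 130 mm. Pinch the bar across y at x = 0, over the centre of mass. Origin: centre of underside, z up.
- paste: Small round white tub of stain-remover paste, loose, upright, 70 mm tall, about 0.1 to 0.15 kg. Body 44 mm in diameter, grey ribbed lid 46 mm in diameter from 50 to 70 mm: pick it up by the lid. Origin: centre of its underside, z up.
- tray_round_large: Large round grey drip tray for the softener bottle, stuck to the worktop. Inside diameter 88 mm, floor 3 mm above its underside, lip 3 mm thick with a rounded bead, 13 mm high. Origin: centre of its underside.
- tray_square: Square grey drip tray for the bleach bottle, stuck to the worktop. Inside 78 x 78 mm with sides along its x and y, floor 3 mm above its underside, lip 13 mm high. Origin: centre of its underside.
- tray_oblong: Oblong grey drip tray for the canister, stuck to the worktop. Inside 114 mm along its x, 74 mm along its y, floor 3 mm above its underside, lip 13 mm high. Origin: centre of its underside. The canister may stand in it either way round.
- tray_round_small: Small round grey drip tray for the paste tub, stuck to the worktop. Inside diameter 62 mm, floor 3 mm above its underside, lip 13 mm high. Origin: centre of its underside.
- cup: Open white plastic measuring cup with a side handle, 64 mm in diameter, 62 mm tall, loose, standing among the containers; not to be moved. Origin: centre of its underside; the handle is at its +y.
- brush: Wooden scrubbing brush, 150 mm along its x, 48 mm wide, 38 mm tall, loose, lying bristles down to the robot's left of the trays; not to be moved. Origin: centre of its underside.
Mind the look-alikes: they are no part of the job. Leave any purple look-alike of the paste alone. Leave any brown look-alike of the tray_round_small alone.

How it is judged (in metres and radians):
At the end, for the whole second after the job is handed in: Each container stands in its own tray (softener large round, bleach square, canister oblong, paste small round), at rest, upright within 4.5 degrees, centre within 14 mm of the tray's centre, underside less than 7 mm above the tray's underside, so on its floor (horizontal distance between softener and tray_round_large below 0.014 m and z of softener in the frame of tray_round_large below 0.007 m and angle between each of softener, bleach, canister, paste's own z axis and vertical below 0.08 rad and linear speed of each of softener, bleach, canister, paste below 0.02 m/s and horizontal distance between bleach and tray_square below 0.014 m and z of bleach in the frame of tray_square below 0.007 m and horizontal distance between canister and tray_oblong below 0.014 m and z of canister in the frame of tray_oblong below 0.007 m and horizontal distance between paste and tray_round_small below 0.014 m and z of paste in the frame of tray_round_small below 0.007 m); the robot touches nothing.
It fails at once if a container is tipped more than 35 degrees (angle between any of softener, bleach, canister, paste's own z axis and vertical above 0.61 rad).
It fails at once if a container is dropped (faster than 0.6 m/s with no finger touching it) ((linear speed of softener above 0.6 m/s and contact force between the fingers and softener below 0.1 N) or (linear speed of bleach above 0.6 m/s and contact force between the fingers and bleach below 0.1 N) or (linear speed of canister above 0.6 m/s and contact force between the fingers and canister below 0.1 N) or (linear speed of paste above 0.6 m/s and contact force between the fingers and paste below 0.1 N)).
It fails at once if the measuring cup is moved more than 30 mm (distance of cup from where it was at the start of the episode above 0.03 m).
It fails at once if the brush is moved more than 30 mm (distance of brush from where it was at the start of the episode above 0.03 m).
It also fails if it takes over 122 s, if anything falls off the work surface, if the arm or the gripper's body presses on something with over 40 N, if the wrist force passes 120 N, or if a joint passes its speed limit or range.

## Working session

There is one attempt and no reset: what is moved stays moved. The work goes in short steps, Python scripts to look and compute and a tool call to move; the robot and the scene stay as the last step left them, time stands still between calls to the robot, and variables do not carry over. Pictures are saved under pics/ and viewed, about 12 in all and at most 16, crops included, and the job is handed in when it is done.

Besides the shell and the picture viewer there is one more tool, called after ">>>" as name(argument=value, ...) on one line, values as JSON. play_rows: Moves the arm, as the interface text tells. Its arguments: {"type":"object","properties":{"motion":{"type":"array"},"force":{"type":"number"}},"required":["motion"]}

```bash
mkdir -p pics; ls; python3 - <<'E'
from cell import monitor,cams
import cv2
print(monitor.read_state())
for n in("scene","top","wrist"):
    f=cams.grab_frame(n); cv2.imwrite(f"pics/{n}0.png",f["image"][:,:,::-1])
    print(n,{k:v for k,v in f.items() if k!="image"})
E
```

```text
pics
{'time': 0.0, 'joint_positions': array([-74.15293468,  19.13145898,   2.28459081,  84.01203431,
        -0.76880088,  76.96569556,  -3.35338419]), 'qd': array([-0.04921766,  0.03428075,  0.00430539, -0.04775478, -0.00508891,
        0.0452936 ,  0.06805218]), 'joint_efforts': array([-4.66381371e-04, -6.58540320e+01,  1.36494029e+00, -4.05554044e+01,
        1.66686141e-02,  1.26019225e-02, -3.75267996e-05]), 'position': array([238.40129685, 604.20154715, 230.41631089]), 'tcp_rot': array([-1.79906207e+02,  5.35623716e-03,  1.58466392e+02]), 'ft_force': array([-0.34385121, -0.10807899,  0.35722925]), 'moment': array([-0.01357153, -0.01842486,  0.11662695]), 'grip_width': 0.999405583228391}
scene {'vertical_fov': 52.03924291006608, 'cx': 256.2084683636289, 'cy': 190.58093251587576, 'R': array([[-0.66681463,  0.74519459,  0.00657847],
       [ 0.57947118,  0.52403229, -0.62418211],
       [-0.46858447, -0.41240173, -0.78125119]]), 't': array([ 323.6832777 , -350.87610851, 1474.05632325])}
top {'vertical_fov': 57.92075472471903, 'cx': 259.7597647584999, 'cy': 196.7086623362593, 'R': array([[-2.03750043e-02, -9.99789397e-01, -2.45360066e-03],
       [-9.88987352e-01,  2.05145696e-02, -1.46571381e-01],
       [ 1.46590847e-01, -5.59812489e-04, -9.89197053e-01]]), 't': array([ 86.81775528, 554.60156833, 785.91081116])}
wrist {'vertical_fov': 69.45716357296033, 'cx': 256.1597084840204, 'cy': 188.55706775920012, 'tool_from_camera': array([[-9.24882833e-04, -9.49366401e-01, -3.14169668e-01,
         8.06861957e+01],
       [ 9.99999572e-01, -8.83467802e-04, -2.74207851e-04,
         2.00008249e-01],
       [-1.72350653e-05, -3.14169788e-01,  9.49366812e-01,
        -1.42990615e+02],
       [ 0.00000000e+00,  0.00000000e+00,  0.00000000e+00,
         1.00000000e+00]])}
```

View pics/top0.png

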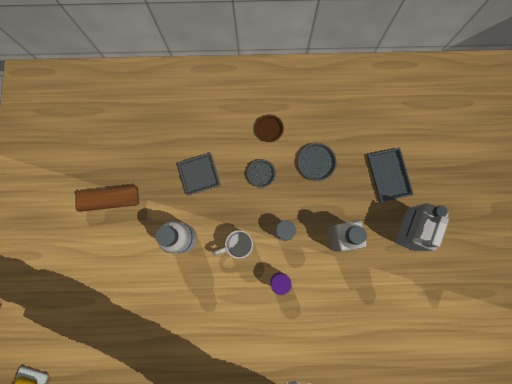

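View pics/scene0.png

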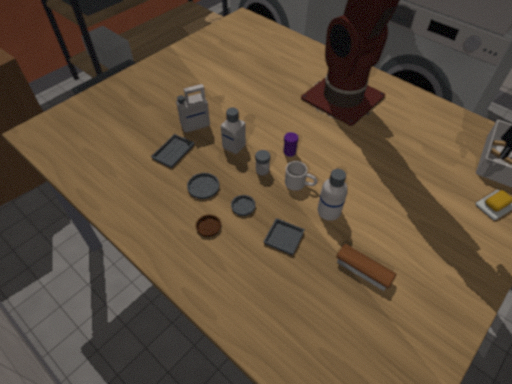

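The top view shows the grey trays (square 198,173; small round 260,173; large round 315,161; oblong 389,175), the brown decoy at 268,128 and the purple tub at 281,284. The caps are at softener 168,236, paste 286,230, bleach 356,235, with the canister at 425,228. The scene view confirms these identities.

```bash
cat > h.py <<'E'
import numpy as np,cv2
from scipy.spatial.transform import Rotation as Rn
def K(f): return 192/np.tan(np.radians(f["vertical_fov"]/2))
def pose(s): 
    T=np.eye(4);T[:3,:3]=Rn.from_euler("xyz",s["tcp_rot"],degrees=True).as_matrix();T[:3,3]=s["position"];return T
def cast(f,uv,z,T=None):
    "pixels -> world points on plane z"
    uv=np.atleast_2d(np.asarray(uv,float)); k=K(f)
    d=np.c_[(uv-[f["cx"],f["cy"]])/k,np.ones(len(uv))]
    if T is None: o=-f["R"].T@f["t"]; D=d@f["R"]
    else:
        W=T@f["tool_from_camera"]; o=W[:3,3]; D=d@W[:3,:3].T
    return o+D*((z-o[2])/D[:,2])[:,None]
def proj(f,P,T=None):
    P=np.atleast_2d(np.asarray(P,float))
    if T is None: c=P@f["R"].T+f["t"]
    else:
        W=np.linalg.inv(T@f["tool_from_camera"]); c=P@W[:3,:3].T+W[:3,3]
    return c[:,:2]/c[:,2:]*K(f)+[f["cx"],f["cy"]]
E
python3 - <<'E'
from h import *
from cell import cams
f=cams.grab_frame("top");im=f["image"]
hsv=cv2.cvtColor(im,cv2.COLOR_RGB2HSV)
m=((hsv[...,1]<95)&(hsv[...,0]>70)|(hsv[...,1]<45)).astype(np.uint8)*255; m[:70]=0
# tray
H={'tray':11,'cap':150}
n,l,st,c=cv2.connectedComponentsWithStats(m)
for i in range(1,n):
    if st[i,4]>60:
        cnt,_=cv2.findContours((l==i).astype(np.uint8),0,1); cn=max(cnt,key=len)
        r=cv2.minAreaRect(cn); p=cast(f,[r[0]],12)[0]
        b=cast(f,cv2.boxPoints(r),12); 
        print(np.round(r[0]),st[i,4],"at z12:",p[:2].round(),"sides",np.linalg.norm(b[1]-b[0]).round(),np.linalg.norm(b[2]-b[1]).round(),"ang",np.degrees(np.arctan2(*(b[1]-b[0])[1::-1])).round(1))
crop=im[110:310,60:460,::-1]
mm=cv2.cvtColor(m[110:310,60:460],cv2.COLOR_GRAY2BGR)
cv2.imwrite("pics/t1.png",cv2.resize(np.vstack([crop,mm]),None,fx=1.5,fy=1.5))
cv2.imwrite("pics/t1.png",cv2.resize(np.vstack([cv2.resize(crop,None,fx=2,fy=2,interpolation=2),cv2.resize(mm,(400,200))[:, :].repeat(2,1)[:200]]),(800,600)))
print(hsv[[236,230,235,228,173],[168,286,356,425,198]])
E
```

```text
[ 1. 85.] 62 at z12: [868. 741.] sides 5.0 83.0 ang -91.2
[316. 162.] 1142 at z12: [647. -69.] sides 93.0 95.0 ang -91.2
[390. 174.] 1631 at z12: [ 611. -249.] sides 86.0 127.0 ang -75.5
[198. 174.] 1188 at z12: [622. 227.] sides 87.0 87.0 ang -73.9
[260. 173.] 616 at z12: [620.  72.] sides 68.0 66.0 ang -91.2
[423. 226.] 1852 at z12: [ 480. -320.] sides 127.0 103.0 ang -22.6
[176. 236.] 1011 at z12: [467. 282.] sides 100.0 75.0 ang -91.2
[286. 230.] 315 at z12: [479.  14.] sides 46.0 46.0 ang -91.2
[348. 236.] 925 at z12: [ 460. -136.] sides 90.0 65.0 ang -81.8
[235. 248.] 661 at z12: [436. 138.] sides 92.0 66.0 ang -44.0
[ 32. 375.] 303 at z12: [157. 607.] sides 26.0 71.0 ang -12.6
[[ 95  16  96]
 [ 85  16  97]
 [ 94  19  95]
 [ 26  11 165]
 [ 80   9  82]]
```

View pics/t1.png

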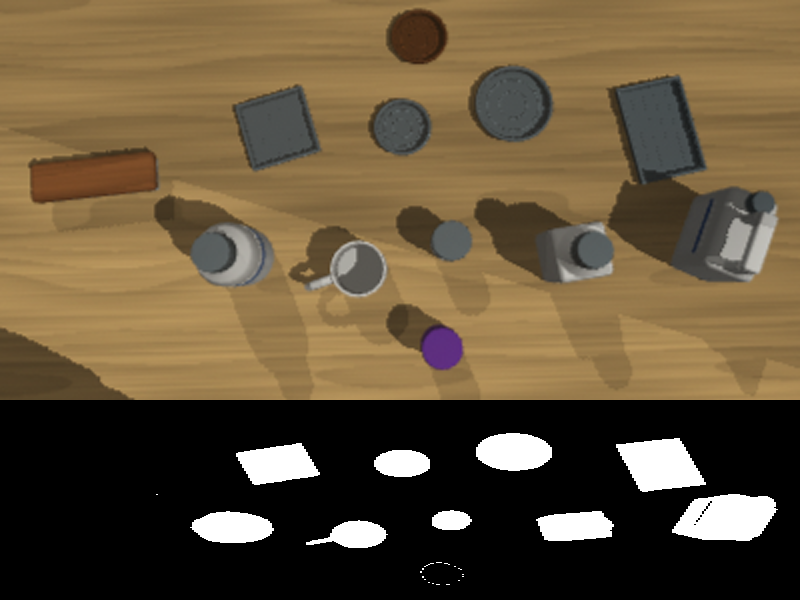

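```bash
cat >> h.py <<'E'
def caps(im,vlo=60,vhi=125,smax=60,amin=60):
    hsv=cv2.cvtColor(im,cv2.COLOR_RGB2HSV)
    m=((hsv[...,1]<smax)&(hsv[...,2]>vlo)&(hsv[...,2]<vhi)).astype(np.uint8)
    m=cv2.morphologyEx(m,cv2.MORPH_OPEN,np.ones((3,3),np.uint8))
    out=[]
    for c in cv2.findContours(m,0,1)[0]:
        if cv2.contourArea(c)>amin: out.append((cv2.minEnclosingCircle(c),cv2.contourArea(c),c))
    return out
def plan(s,target,yaw=None,step=36):
    "world target TCP & yaw -> rotation rows and translation in tool axes"
    T=pose(s); R=T[:3,:3]; d=np.array(target)-T[:3,3]
    print("tool travel now",(R.T@d).round(1),"dist",np.linalg.norm(d).round(1))
    if yaw is not None:
        dy=(yaw-s["tcp_rot"][2]+180)%360-180
        R2=Rn.from_euler("z",yaw,degrees=True).as_matrix()@np.diag([1,-1,-1])
        print("yaw change",round(dy,1),"rot z tool rad",round(-np.radians(dy),4),"tilt fix rotvec",Rn.from_matrix(R.T@R2).as_rotvec().round(4),"travel after rot",(R2.T@d).round(1))
E
python3 - <<'E'
from h import *
from cell import cams
f=cams.grab_frame("top")
print("cam",-f["R"].T@f["t"])
for (c,r),a,_ in caps(f["image"]):
    if c[1]>205: print(np.round(c,1),round(r,1),a,{z:cast(f,[c],z)[0][:2].round() for z in(164,150,130,70)}, "r mm",r*(640)/K(f))
E
```

```text
cam [435.05551725  75.86202144 858.92239227]
[239. 244.] 12.6 328.5 {164: array([444., 119.]), 150: array([444., 119.]), 130: array([444., 121.]), 70: array([445., 124.])} r mm 23.33380414011803
[189.  231.5] 10.3 71.5 {164: array([471., 218.]), 150: array([471., 221.]), 130: array([473., 225.]), 70: array([476., 237.])} r mm 18.925065455068847
[346.4 235.4] 19.8 633.0 {164: array([457., -95.]), 150: array([457., -99.]), 130: array([ 458., -104.]), 70: array([ 460., -118.])} r mm 36.50068318427622
[166.1 234.6] 11.8 322.0 {164: array([466., 264.]), 150: array([466., 268.]), 130: array([467., 273.]), 70: array([470., 289.])} r mm 21.699567261005956
[285.1 230.1] 10.3 293.0 {164: array([470.,  26.]), 150: array([470.,  25.]), 130: array([471.,  24.]), 70: array([474.,  20.])} r mm 19.056916096938753
[420.5 224.5] 30.1 1103.0 {164: array([ 475., -245.]), 150: array([ 476., -251.]), 130: array([ 477., -260.]), 70: array([ 481., -288.])} r mm 55.54020227265636
```

```bash
python3 - <<'E'
from h import *
from cell import monitor
plan(monitor.read_state(),[460,260,240],120)
E
```

```text
tool travel now [-332.5 -239.1   -8.9] dist 409.6
yaw change -38.5 rot z tool rad 0.6714 tilt fix rotvec [-7.000e-04  3.000e-04  6.714e-01] travel after rot [-409.1   19.6   -9.1]
```

>>> play_rows(motion=[{"travel": [0, 0, 0], "rot": [0, 0, 0.112], "gripper": -1}, {"travel": [0, 0, 0], "rot": [0, 0, 0.112], "gripper": -1}, {"travel": [0, 0, 0], "rot": [0, 0, 0.112], "gripper": -1}, {"travel": [0, 0, 0], "rot": [0, 0, 0.112], "gripper": -1}, {"travel": [0, 0, 0], "rot": [0, 0, 0.112], "gripper": -1}, {"travel": [0, 0, 0], "rot": [0, 0, 0.112], "gripper": -1}, {"travel": [-34, 1.6, -1], "rot": [0, 0, 0], "gripper": -1}, {"travel": [-34, 1.6, -1], "rot": [0, 0, 0], "gripper": -1}, {"travel": [-34, 1.6, -1], "rot": [0, 0, 0], "gripper": -1}, {"travel": [-34, 1.6, -1], "rot": [0, 0, 0], "gripper": -1}, {"travel": [-34, 1.6, -1], "rot": [0, 0, 0], "gripper": -1}, {"travel": [-34, 1.6, -1], "rot": [0, 0, 0], "gripper": -1}, {"travel": [-34, 1.6, -1], "rot": [0, 0, 0], "gripper": -1}, {"travel": [-34, 1.6, -1], "rot": [0, 0, 0], "gripper": -1}, {"travel": [-34, 1.6, -1], "rot": [0, 0, 0], "gripper": -1}, {"travel": [-34, 1.6, -1], "rot": [0, 0, 0], "gripper": -1}, {"travel": [-34, 1.6, -1], "rot": [0, 0, 0], "gripper": -1}, {"travel": [-34, 1.6, -1], "rot": [0, 0, 0], "gripper": -1}])

```text
time: 1.75
position: [448.8, 244.5, 239.6]
tcp_rot: [-179.7, -0.1, 118.8]
ft_force: [0.8, 0.8, 0.2]
grip_width: 1.002
```

```bash
cat > look.py <<'E'
from h import *
from cell import cams,monitor
import sys
name=sys.argv[1]; z=float(sys.argv[2])
s=monitor.read_state();T=pose(s);f=cams.grab_frame("wrist")
print(round(s["time"],2),s["position"].round(1),s["tcp_rot"].round(2),"w",round(s["grip_width"],3),"F",s["ft_force"].round(1))
cv2.imwrite(f"pics/{name}.png",f["image"][:,:,::-1])
for (c,r),a,cn in caps(f["image"],amin=300):
    e=cv2.fitEllipse(cv2.convexHull(cn))
    print(np.round(c),round(r,1),a,"ell",np.round(e[0],1),np.round(e[1],1),"z%g:"%z,cast(f,[e[0]],z,T)[0].round(1),"circ",cast(f,[c],z,T)[0].round(1))
E
python3 look.py w1 164
```

```text
1.75 [448.8 244.5 239.6] [-1.7973e+02 -9.0000e-02  1.1878e+02] w 1.002 F [0.8 0.8 0.2]
[196. 316.] 16.5 641.5 ell [195.9 316.4] [26.  33.2] z164: [456.1 107.6 164. ] circ [456.  108.1 164. ]
[298. 302.] 22.0 913.0 ell [298.8 300.1] [32.  45.3] z164: [534.2 173.  164. ] circ [534.8 171.5 164. ]
[204. 290.] 16.0 510.0 ell [203.4 291.4] [28.4 35.1] z164: [450.  137.8 164. ] circ [450.1 139.4 164. ]
[153. 266.] 28.2 404.0 ell [150.8 267.3] [20.3 59.5] z164: [396.2 138.4 164. ] circ [397.4 140.7 164. ]
[211. 245.] 21.3 1229.5 ell [211.1 245.3] [37.8 42.9] z164: [434.8 185.8 164. ] circ [434.8 185.7 164. ]
[229. 222.] 16.1 344.5 ell [227.2 223.1] [21.1 32.2] z164: [437.6 212.1 164. ] circ [438.7 213.4 164. ]
[355. 242.] 52.3 3205.5 ell [358.4 238.7] [ 79.3 110.9] z164: [545.9 254.6 164. ] circ [545.  250.5 164. ]
[285. 182.] 25.1 1603.0 ell [285.9 184.2] [43.2 49.9] z164: [464.1 267.1 164. ] circ [462.7 268.7 164. ]
[282. 150.] 30.7 962.0 ell [280.7 143.5] [32.5 59.8] z164: [443.4 294.1 164. ] circ [446.4 290.3 164. ]
[405.  54.] 62.3 479.5 ell [406.5  50.2] [  6.5 151.2] z164: [488.4 394.5 164. ] circ [489.  392.1 164. ]
```

View pics/w1.png

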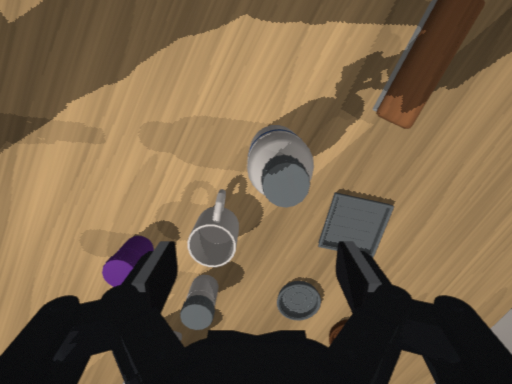

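```bash
python3 - <<'E'
from h import *
from cell import monitor,cams
s=monitor.read_state();T=pose(s);f=cams.grab_frame("wrist");g=cams.grab_frame("top")
print(proj(f,[T[:3,3]],T), cast(f,[[286.5,184.5]],164,T),cast(g,[[168,235.8]],164))
plan(s,[463,265,200],120)
E
```

```text
[[256.03737305 243.22290434]] [[469.32238813 259.46949207 164.        ]] [[463.0904276  259.90254484 164.        ]]
tool travel now [19.7 22.2 40.1] dist 49.8
yaw change 1.7 rot z tool rad -0.0296 tilt fix rotvec [-0.0039  0.0011 -0.0296] travel after rot [19.  22.6 40.2]
```

>>> play_rows(motion=[{"travel": [7, 11.2, 10], "rot": [0, 0, 0], "gripper": -1}, {"travel": [7, 11.2, 10], "rot": [0, 0, 0], "gripper": -1}, {"travel": [0, 0, 0], "rot": [0, 0, 0], "gripper": -1}, {"travel": [0, 0, 0], "rot": [0, 0, 0], "gripper": -1}])

```text
time: 2.23
position: [461.6, 269.5, 219.6]
tcp_rot: [-179.8, -0.2, 118.5]
ft_force: [0.4, -0.4, 0.3]
grip_width: 0.998
```

```bash
python3 look.py w2 164 | grep -E "^[0-9]|\[2[0-9][0-9]"; python3 - <<'E'
from h import *
from cell import monitor
plan(monitor.read_state(),[466,260,128],None)
E
```

```text
2.23 [461.6 269.5 219.6] [-179.79   -0.18  118.53] w 0.998 F [ 0.4 -0.4  0.3]
[286. 318.] 22.7 917.0 ell [286.3 315.9] [29.1 46.8] z164: [534.6 191.  164. ] circ [535.1 188.6 164. ]
[212. 242.] 19.1 497.5 ell [210. 243.] [23.8 38.1] z164: [443.5 224.3 164. ] circ [444.2 225.8 164. ]
[258. 209.] 26.1 1787.5 ell [257.5 211.2] [46.  51.8] z164: [463.9 267.1 164. ] circ [463.5 268.5 164. ]
[261. 170.] 32.4 1283.5 ell [261.  162.9] [44.1 66.2] z164: [447.9 301.9 164. ] circ [450.7 297.1 164. ]
tool travel now [-11.2  -0.1  91.5] dist 92.2
```

View pics/w2.png

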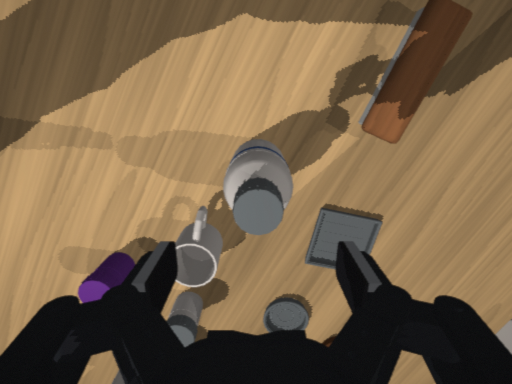

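>>> play_rows(motion=[{"travel": [-2.7, 0.4, 22], "rot": [0, 0, 0], "gripper": -1}, {"travel": [-2.7, 0.4, 22], "rot": [0, 0, 0], "gripper": -1}, {"travel": [0, 0, 22], "rot": [0, 0, 0], "gripper": -1}, {"travel": [0, 0, 22], "rot": [0, 0, 0], "gripper": -1}, {"travel": [0, 0, 4], "rot": [0, 0, 0], "gripper": -1}, {"travel": [0, 0, 0], "rot": [0, 0, 0], "gripper": 1}, {"travel": [0, 0, 0], "rot": [0, 0, 0], "gripper": 1}, {"travel": [0, 0, 0], "rot": [0, 0, 0], "gripper": 1}, {"travel": [0, 0, 0], "rot": [0, 0, 0], "gripper": 1}, {"travel": [0, 0, 0], "rot": [0, 0, 0], "gripper": 1}, {"travel": [0, 0, 0], "rot": [0, 0, 0], "gripper": 1}, {"travel": [0, 0, 0], "rot": [0, 0, 0], "gripper": 1}, {"travel": [0, 0, 0], "rot": [0, 0, 0], "gripper": 1}], force=50)

```text
time: 3.37
position: [463.6, 268.9, 133.6]
tcp_rot: [179.7, -0.4, 118.9]
ft_force: [0.0, 0.9, -3.9]
grip_width: 0.459
```

>>> play_rows(motion=[{"travel": [0, 0, -10], "rot": [0, 0, 0], "gripper": 1}, {"travel": [0, 0, -20], "rot": [0, 0, 0], "gripper": 1}, {"travel": [0, 0, -25], "rot": [0, 0, 0], "gripper": 1}, {"travel": [0, 0, -25], "rot": [0, 0, 0], "gripper": 1}, {"travel": [0, 0, -20], "rot": [0, 0, 0], "gripper": 1}, {"travel": [-15, 0, 0], "rot": [0, 0, 0], "gripper": 1}, {"travel": [-28, 0, 0], "rot": [0, 0, 0], "gripper": 1}, {"travel": [-28, 0, 0], "rot": [0, 0, 0], "gripper": 1}, {"travel": [-28, 0, 0], "rot": [0, 0, 0], "gripper": 1}, {"travel": [-28, 0, 0], "rot": [0, 0, 0], "gripper": 1}, {"travel": [-28, 0, 0], "rot": [0, 0, 0], "gripper": 1}, {"travel": [-28, 0, 0], "rot": [0, 0, 0], "gripper": 1}, {"travel": [-28, 0, 0], "rot": [0, 0, 0], "gripper": 1}, {"travel": [-28, 0, 0], "rot": [0, 0, 0], "gripper": 1}, {"travel": [-28, 0, 0], "rot": [0, 0, 0], "gripper": 1}, {"travel": [-28, 0, 0], "rot": [0, 0, 0], "gripper": 1}, {"travel": [-28, 0, 0], "rot": [0, 0, 0], "gripper": 1}, {"travel": [-20, 0, 0], "rot": [0, 0, 0], "gripper": 1}, {"travel": [-10, 0, 0], "rot": [0, 0, 0], "gripper": 1}, {"travel": [0, 0, 0], "rot": [0, 0, 0], "gripper": 1}])

```text
time: 5.03
position: [638.8, -54.3, 247.3]
tcp_rot: [179.7, -0.4, 119.3]
ft_force: [-0.3, -0.5, -4.5]
grip_width: 0.453
```

```bash
python3 look.py w3 13 >/dev/null; python3 - <<'E'
from h import *
from cell import monitor,cams
s=monitor.read_state();print(s["position"],s["tcp_rot"],s["grip_width"],s["ft_force"])
w=cv2.imread("pics/w3.png"); f=cams.grab_frame("scene")["image"][90:282,128:384,::-1]; 
o=cv2.resize(f,(512,384),interpolation=2)
g=cams.grab_frame("top")["image"][...,::-1]
cv2.imwrite("pics/c3.png",cv2.resize(np.hstack([w,o]),(800,300)))
E
```

```text
[638.49461059 -53.20045085 247.3224633 ] [179.69866189  -0.40776051 119.32111835] 0.45147705160829643 [-0.16133642 -0.83389128 -4.05186931]
```

View pics/c3.png

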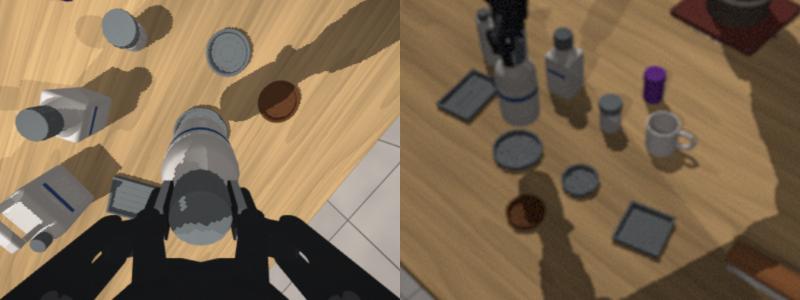

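```bash
python3 - <<'E'
from h import *
from cell import monitor,cams
s=monitor.read_state();T=pose(s);f=cams.grab_frame("wrist")
zb=s["position"][2]-133.6
Ti=np.linalg.inv(T)
def tool(p): return (Ti@np.r_[p,1])[:3].round(1)
print("cap ctr",tool(cast(f,[[260,275]],zb+164,T)[0]),"foot edge",tool(cast(f,[[259,133]],zb,T)[0]))
g=f["image"]
cv2.imwrite("pics/c4.png",cv2.resize(g[90:330,170:370,::-1],(600,720)[:2] and (500,600),interpolation=2))
# tray via wrist/top now
t=cams.grab_frame("top")["image"]
print([ (cast(f,[proj(f,[[620,72,13]],T)[0]],13,T))])
for (c,r),a,cn in caps(f["image"],amin=300):
    e=cv2.fitEllipse(cv2.convexHull(cn)); print(np.round(e[0]),np.round(e[1]),cast(f,[e[0]],13,T)[0].round(1), cast(f,[e[0]],70,T)[0].round(1))
E
```

```text
cap ctr [  0.1   1.9 -30.4] foot edge [ 47.   3. 134.]
[array([[620.,  72.,  13.]])]
[256. 277.] [65. 82.] [ 732.7 -214.4   13. ] [ 712.4 -179.2   70. ]
[208. 253.] [15. 50.] [ 646.6 -213.2   13. ] [ 639.3 -178.2   70. ]
[162. 251.] [54. 67.] [ 583.9 -244.5   13. ] [ 586.  -204.8   70. ]
[ 60. 265.] [ 80. 140.] [ 455.1 -345.8   13. ] [ 476.7 -290.8   70. ]
[242. 229.] [40. 50.] [ 672.7 -152.6   13. ] [ 661.5 -126.7   70. ]
[268. 226.] [ 86. 130.] [ 704.5 -128.4   13. ] [ 688.5 -106.2   70. ]
[ 40. 163.] [36. 45.] [ 381.2 -199.6   13. ] [ 414.  -166.7   70. ]
[255. 182.] [69. 85.] [654.3 -78.5  13. ] [645.9 -63.9  70. ]
[100. 145.] [66. 89.] [ 444.2 -136.5   13. ] [ 467.5 -113.1   70. ]
[291.  71.] [54. 61.] [621.2  71.5  13. ] [617.8  63.5  70. ]
[163.  47.] [39. 53.] [470.1  17.4  13. ] [489.4  17.6  70. ]
```

View pics/c4.png

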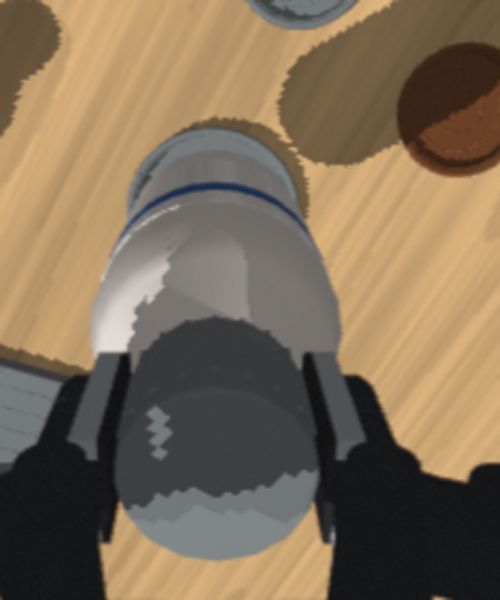

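```bash
python3 - <<'E'
from h import *
from cell import monitor,cams
s=monitor.read_state();T=pose(s);f=cams.grab_frame("wrist")
zb=s["position"][2]-133.6
Ti=np.linalg.inv(T)
def tool(p): return (Ti@np.r_[p,1])[:3].round(1)
print("cap ctr",tool(cast(f,[[257,279.6]],zb+164,T)[0]),"foot edge",tool(cast(f,[[257,150]],zb,T)[0]))
p=cast(f,[[256,141]],13,T)[0]; print("lip far edge",p,tool(p),"tray ctr if 47:",(T@np.r_[tool(p)-[47,0,0],1]))
plan(s,[647,-69,150],None)
E
```

```text
cap ctr [ -2.5   0.5 -30.4] foot edge [ 30.1   1.  133.9]
lip far edge [626.60013671 -26.06177719  13.        ] [ 2.400e+01 -1.000e-01  2.344e+02] tray ctr if 47: [649.78000417 -66.90941432  12.58334901   1.        ]
tool travel now [-22.2  -2.7  97. ] dist 99.5
```

>>> play_rows(motion=[{"travel": [-10, -1, 15], "rot": [0, 0, 0], "gripper": 1}, {"travel": [-10, -1, 20], "rot": [0, 0, 0], "gripper": 1}, {"travel": [0, 0, 20], "rot": [0, 0, 0], "gripper": 1}, {"travel": [0, 0, 15], "rot": [0, 0, 0], "gripper": 1}, {"travel": [0, 0, 5], "rot": [0, 0, 0], "gripper": 1}, {"travel": [0, 0, 0], "rot": [0, 0, 0], "gripper": 1}])

```text
time: 5.83
position: [647.0, -64.6, 165.9]
tcp_rot: [179.5, -0.6, 120.0]
ft_force: [-0.9, 0.4, -4.3]
grip_width: 0.455
```

```bash
python3 - <<'E'
from h import *
from cell import monitor
plan(monitor.read_state(),[648.5,-68,136.6],None)
E
```

```text
tool travel now [-4.  -0.7 29.3] dist 29.6
```

>>> play_rows(motion=[{"travel": [0, -1, 7], "rot": [0, 0, 0], "gripper": 1}, {"travel": [0, 0, 8], "rot": [0, 0, 0], "gripper": 1}, {"travel": [0, 0, 6], "rot": [0, 0, 0], "gripper": 1}, {"travel": [0, 0, 3], "rot": [0, 0, 0], "gripper": 1}, {"travel": [0, 0, 2], "rot": [0, 0, 0], "gripper": 1}, {"travel": [0, 0, 2], "rot": [0, 0, 0], "gripper": 1}, {"travel": [0, 0, 0], "rot": [0, 0, 0], "gripper": 1}])

```text
time: 6.42
position: [647.3, -64.2, 136.9]
tcp_rot: [179.4, -0.5, 120.1]
ft_force: [-0.2, 0.2, -4.9]
grip_width: 0.453
```

>>> play_rows(motion=[{"travel": [0, 0, 2], "rot": [0, 0, 0], "gripper": 1}, {"travel": [0, 0, 1], "rot": [0, 0, 0], "gripper": 1}, {"travel": [0, 0, 0], "rot": [0, 0, 0], "gripper": 1}])

```text
time: 6.67
position: [648.4, -64.5, 135.8]
tcp_rot: [179.2, -0.4, 120.1]
ft_force: [0.5, 0.9, -4.5]
grip_width: 0.455
```

>>> play_rows(motion=[{"travel": [0, 0, 2], "rot": [0, 0, 0], "gripper": 1}, {"travel": [0, 0, 2], "rot": [0, 0, 0], "gripper": 1}, {"travel": [0, 0, 2], "rot": [0, 0, 0], "gripper": 1}, {"travel": [0, 0, 0], "rot": [0, 0, 0], "gripper": 1}])

```text
time: 7.0
position: [649.9, -65.7, 136.2]
tcp_rot: [178.9, -0.3, 120.1]
ft_force: [1.2, 0.6, -5.4]
grip_width: 0.456
```

```bash
python3 look.py w5 13 |head -1; python3 - <<'E'
from h import *
from cell import cams
w=cv2.imread("pics/w5.png"); f=cams.grab_frame("scene")["image"][120:216,150:278,::-1]
cv2.imwrite("pics/c5.png",cv2.resize(np.hstack([w,cv2.resize(f,(512,384),interpolation=2)]),(800,300)))
E
```

```text
7.0 [649.9 -65.7 136.2] [178.95  -0.32 120.1 ] w 0.456 F [ 1.2  0.6 -5.4]
```

View pics/c5.png

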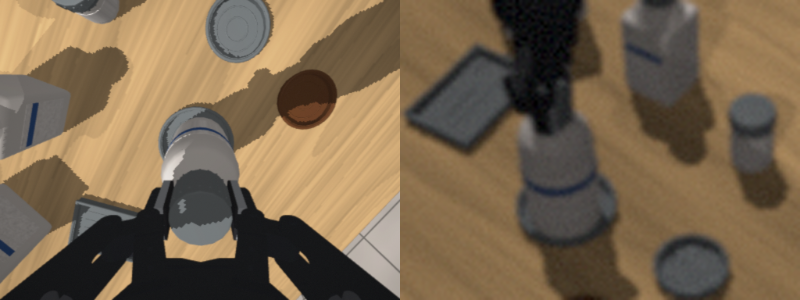

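>>> play_rows(motion=[{"travel": [0, 0, 0], "rot": [0, 0, 0], "gripper": -1}, {"travel": [0, 0, 0], "rot": [0, 0, 0], "gripper": -1}, {"travel": [0, 0, 0], "rot": [0, 0, 0], "gripper": -1}, {"travel": [0, 0, 0], "rot": [0, 0, 0], "gripper": -1}, {"travel": [0, 0, 0], "rot": [0, 0, 0], "gripper": -1}, {"travel": [0, 0, -10], "rot": [0, 0, 0], "gripper": -1}, {"travel": [0, 0, -25], "rot": [0, 0, 0], "gripper": -1}, {"travel": [0, 0, -30], "rot": [0, 0, 0], "gripper": -1}, {"travel": [0, 0, -30], "rot": [0, 0, 0], "gripper": -1}, {"travel": [0, 0, -15], "rot": [0, 0, 0], "gripper": -1}, {"travel": [7, -28, 0], "rot": [0, 0, 0], "gripper": -1}, {"travel": [7, -28, 0], "rot": [0, 0, 0], "gripper": -1}, {"travel": [7, -28, 0], "rot": [0, 0, 0], "gripper": -1}, {"travel": [7, -28, 0], "rot": [0, 0, 0], "gripper": -1}, {"travel": [7, -28, 0], "rot": [0, 0, 0], "gripper": -1}, {"travel": [7, -28, 0], "rot": [0, 0, 0], "gripper": -1}, {"travel": [7, -26, 0], "rot": [0, 0, 0], "gripper": -1}, {"travel": [0, 0, 0], "rot": [0.02, 0, 0], "gripper": -1}, {"travel": [0, 0, 0], "rot": [0, 0, 0], "gripper": -1}])

```text
time: 8.68
position: [450.1, -126.2, 255.4]
tcp_rot: [179.5, -0.1, 120.1]
ft_force: [-0.4, 1.9, -0.2]
grip_width: 0.998
```

```bash
python3 look.py w6 150 |head -1; python3 - <<'E'
from h import *
from cell import cams
f=cams.grab_frame("top")
cv2.imwrite("pics/tA.png",f["image"][:,:,::-1])
w=cv2.imread("pics/w6.png")[:300]
cv2.imwrite("pics/c6.png",cv2.resize(w,(800,469),interpolation=2))
E
```

```text
8.68 [ 450.1 -126.2  255.4] [ 1.7949e+02 -5.0000e-02  1.2005e+02] w 0.998 F [-0.4  1.9 -0.2]
```

View pics/c6.png

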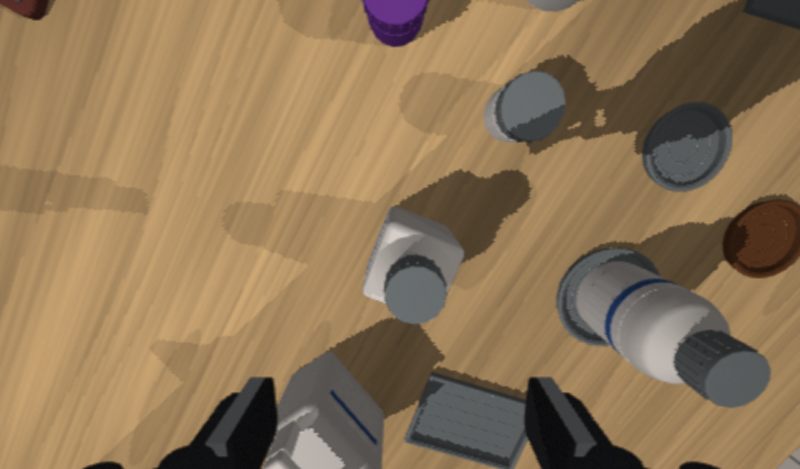

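```bash
python3 - <<'E'
from h import *
from cell import cams,monitor
s=monitor.read_state();T=pose(s);f=cams.grab_frame("wrist")
print(s["position"])
k=1.5625
P=np.array([[402,207],[463,245],[365,292]])/k
for z in (100,0):
    q=cast(f,P,z,T); 
    for a,b in((0,1),(0,2)): d=q[b]-q[a]; print(z,np.linalg.norm(d).round(1),np.degrees(np.arctan2(d[1],d[0])).round(1), end=' | ')
    print(q.round())
print("cap",cast(f,[[415/k,292/k]],150,T))
# subcrop contour for refinement
im=f["image"][110:215,215:315,::-1]; cv2.imwrite("pics/c7.png",cv2.resize(im,(600,630),interpolation=2)[:600])
E
```

```text
[ 450.69555023 -126.79478471  255.20342863]
100 50.2 -1.7 | 100 66.3 -83.8 | [[ 431.  -87.  100.]
 [ 481.  -88.  100.]
 [ 438. -152.  100.]]
0 67.0 -1.7 | 0 88.6 -83.8 | [[ 438.  -96.    0.]
 [ 505.  -98.    0.]
 [ 447. -184.    0.]]
cap [[ 459.10944548 -121.56008817  150.        ]]
```

View pics/c7.png

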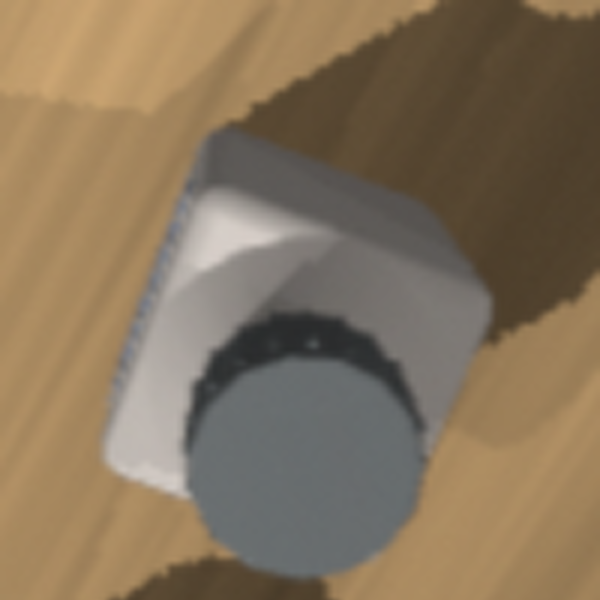

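```bash
python3 - <<'E'
from h import *
from cell import cams,monitor
s=monitor.read_state();T=pose(s);f=cams.grab_frame("wrist")
c=lambda p:np.array(p)/6+[215,110]
for n,a,b,z in (("top",(250,198),(470,288),100),("foot",(240,132),(415,197),0),("left",(190,215),(110,435),100),("right",(490,320),(430,460),100)):
    q=cast(f,[c(a),c(b)],z,T); d=q[1]-q[0]; print(n,np.degrees(np.arctan2(d[1],d[0])).round(1),q.round(1)[:,:2])
print(cast(f,[c((306,466))],150,T))
plan(s,[460,-121,128],None)
E
```

```text
top 7.7 [[435.8 -96.3]
 [478.8 -90.5]]
foot 9.8 [[434.7 -97.2]
 [478.6 -89.6]]
left -80.5 [[ 428.  -104.3]
 [ 435.2 -147.8]]
right -80.5 [[ 485.1  -93.7]
 [ 489.9 -122.1]]
[[ 460.03209049 -121.72925234  150.        ]]
tool travel now [  0.3   9.5 127. ] dist 127.3
```

>>> play_rows(motion=[{"travel": [0, 4.5, 5], "rot": [0, 0, 0], "gripper": -1}, {"travel": [0, 4.5, 20], "rot": [0, 0, 0], "gripper": -1}, {"travel": [0, 1, 28], "rot": [0, 0, 0], "gripper": -1}, {"travel": [0, 0, 28], "rot": [0, 0, 0], "gripper": -1}, {"travel": [0, 0, 28], "rot": [0, 0, 0], "gripper": -1}, {"travel": [0, 0, 20], "rot": [0, 0, 0], "gripper": -1}, {"travel": [0, 0, 8], "rot": [0, 0, 0], "gripper": -1}, {"travel": [0, 0, 0], "rot": [0, 0, 0], "gripper": -1}])

```text
time: 9.55
position: [467.1, -119.0, 109.8]
tcp_rot: [179.7, 0.3, 120.2]
ft_force: [0.0, 0.5, 0.7]
grip_width: 0.999
```

>>> play_rows(motion=[{"travel": [1.8, -6.5, -5], "rot": [0, 0, 0], "gripper": -1}, {"travel": [0, 0, 0], "rot": [0, 0, 0], "gripper": -1}, {"travel": [0, 0, 0], "rot": [0, 0, 0], "gripper": 1}, {"travel": [0, 0, 0], "rot": [0, 0, 0], "gripper": 1}, {"travel": [0, 0, 0], "rot": [0, 0, 0], "gripper": 1}, {"travel": [0, 0, 0], "rot": [0, 0, 0], "gripper": 1}, {"travel": [0, 0, 0], "rot": [0, 0, 0], "gripper": 1}, {"travel": [0, 0, 0], "rot": [0, 0, 0], "gripper": 1}, {"travel": [0, 0, 0], "rot": [0, 0, 0], "gripper": 1}, {"travel": [0, 0, 0], "rot": [0, 0, 0], "gripper": 1}], force=50)

```text
time: 10.38
position: [462.8, -121.1, 119.6]
tcp_rot: [179.5, 0.5, 120.2]
ft_force: [0.5, -0.2, -0.9]
grip_width: 0.429
```

>>> play_rows(motion=[{"travel": [0, 0, -10], "rot": [0, 0, 0], "gripper": 1}, {"travel": [0, 0, -22], "rot": [0, 0, 0], "gripper": 1}, {"travel": [0, 0, -25], "rot": [0, 0, -0.03], "gripper": 1}, {"travel": [0, 0, -25], "rot": [0, 0, -0.045], "gripper": 1}, {"travel": [0, 0, -18], "rot": [0, 0, -0.045], "gripper": 1}, {"travel": [6, 12, 0], "rot": [0, 0, 0], "gripper": 1}, {"travel": [13, 24.2, 0], "rot": [0, 0, 0], "gripper": 1}, {"travel": [13, 24.2, 0], "rot": [0, 0, 0], "gripper": 1}, {"travel": [13, 24.2, 0], "rot": [0, 0, 0], "gripper": 1}, {"travel": [13, 24.2, 0], "rot": [0, 0, 0], "gripper": 1}, {"travel": [13, 24.2, 0], "rot": [0, 0, 0], "gripper": 1}, {"travel": [13, 24.2, 0], "rot": [0, 0, 0], "gripper": 1}, {"travel": [13, 24.2, 0], "rot": [0, 0, 0], "gripper": 1}, {"travel": [13, 24.2, 0], "rot": [0, 0, 0], "gripper": 1}, {"travel": [13, 24.2, 0], "rot": [0, 0, 0], "gripper": 1}, {"travel": [13, 24.2, 0], "rot": [0, 0, 0], "gripper": 1}, {"travel": [13, 24.2, 0], "rot": [0, 0, 0], "gripper": 1}, {"travel": [12, 22, 0], "rot": [0, 0, 0], "gripper": 1}, {"travel": [7, 12, 0], "rot": [0, 0, 0], "gripper": 1}, {"travel": [0, 0, 0], "rot": [0, 0, 0], "gripper": 1}])

```text
time: 12.05
position: [611.1, 226.6, 218.5]
tcp_rot: [-179.9, 0.1, 126.5]
ft_force: [-1.0, 0.4, -2.5]
grip_width: 0.431
```

```bash
python3 look.py w8 13 |head -1; python3 - <<'E'
from h import *
from cell import cams,monitor
w=cv2.imread("pics/w8.png")[60:330,130:390]
cv2.imwrite("pics/c8.png",cv2.resize(w,(578,600),interpolation=2))
plan(monitor.read_state(),[622,227,170],127)
E
```

```text
12.05 [611.1 226.6 218.5] [-1.7992e+02  7.0000e-02  1.2650e+02] w 0.431 F [-1.   0.4 -2.5]
tool travel now [-5.5 10.2 48.2] dist 49.6
yaw change 0.5 rot z tool rad -0.009 tilt fix rotvec [-0.0024  0.0012 -0.009 ] travel after rot [-5.7 10.  48.2]
```

View pics/c8.png

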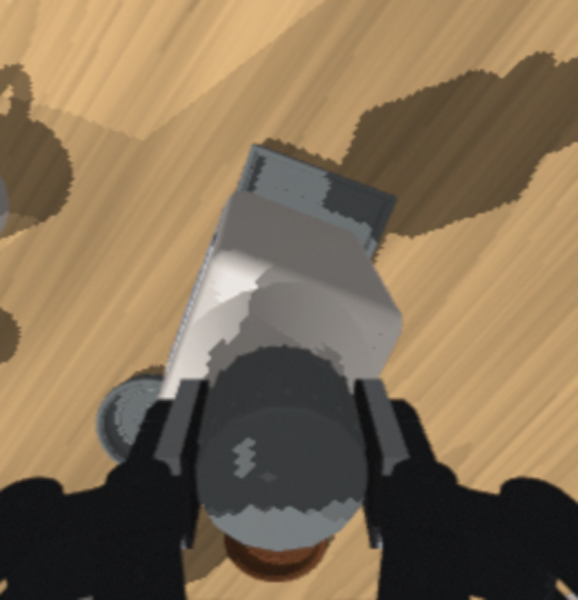

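```bash
python3 - <<'E'
from h import *
from cell import cams,monitor
s=monitor.read_state();T=pose(s);f=cams.grab_frame("wrist");Ti=np.linalg.inv(T)
k=600/270
c=lambda p:np.array(p)/k+[130,60]
def tl(q): return ((q-T[:3,3])@T[:3,:3])[:,:2].round(1)
zb=s["position"][2]-119.6
for n,pts,z,h in(("tray",[(254,145),(396,197)],13,42),("foot",[(234,193),(362,240)],zb,30)):
    q=cast(f,[c(p) for p in pts],z,T); d=q[1]-q[0]; m=q.mean(0); u=d/np.linalg.norm(d); nrm=np.array([u[1],-u[0],0]); 
    print(n,"len",np.linalg.norm(d).round(1),"ang",np.degrees(np.arctan2(d[1],d[0])).round(1),tl(q).tolist(),"ctr tool",[tl(np.array([m+sg*h*nrm]))[0] for sg in(1,-1)])
print(tl(cast(f,[c((283,478))],zb+150,T)), s["position"])
E
```

```text
tray len 85.4 ang 16.6 [[47.7, -14.4], [18.7, 65.9]] ctr tool [array([-6.3, 11.5]), array([72.7, 40. ])]
foot len 59.3 ang 16.1 [[35.7, -19.7], [15.0, 35.9]] ctr tool [array([-2.8, -2.4]), array([53.5, 18.6])]
[[0.  0.7]] [610.58139748 225.49540336 218.22902502]
```

>>> play_rows(motion=[{"travel": [-2.5, 6, 10], "rot": [0, 0, 0], "gripper": 1}, {"travel": [-2.5, 6, 18], "rot": [0, 0, 0], "gripper": 1}, {"travel": [0, 0, 20], "rot": [0, 0, 0], "gripper": 1}, {"travel": [0, 0, 15], "rot": [0, 0, 0], "gripper": 1}, {"travel": [0, 0, 5], "rot": [0, 0, 0], "gripper": 1}, {"travel": [0, 0, 0], "rot": [0, 0, 0], "gripper": 1}, {"travel": [0, 0, 0], "rot": [0, 0, 0], "gripper": 1}])

```text
time: 12.73
position: [624.8, 218.0, 146.1]
tcp_rot: [-179.8, 0.2, 125.7]
ft_force: [-0.5, 0.2, -2.9]
grip_width: 0.43
```

```bash
python3 - <<'E'
from h import *
from cell import monitor
s=monitor.read_state();T=pose(s);print(s["position"])
# target: tray centre minus bottle offset
Tp=np.array([610.58,225.5]); th=np.radians(126.5); X=np.array([np.cos(th),np.sin(th)]);Y=np.array([np.sin(th),-np.cos(th)])
t=Tp+X*-5.4+Y*12.2; print(t)
plan(s,[*t,122.6],126.5)
E
```

```text
[624.79137657 217.96931161 146.12026666]
[623.59909675 228.41601095]
tool travel now [ 9.3  5.2 23.5] dist 25.8
yaw change 0.8 rot z tool rad -0.0141 tilt fix rotvec [-0.0034  0.004  -0.0141] travel after rot [ 9.1  5.3 23.5]
```

>>> play_rows(motion=[{"travel": [9, 5, 0], "rot": [0, 0, -0.014], "gripper": 1}, {"travel": [0, 0, 0], "rot": [0, 0, 0], "gripper": 1}, {"travel": [0, 0, 0], "rot": [0, 0, 0], "gripper": 1}])

```text
time: 12.98
position: [624.6, 228.4, 148.4]
tcp_rot: [-180.0, 0.3, 126.5]
ft_force: [0.4, -0.6, -3.4]
grip_width: 0.43
```

```bash
python3 - <<'E'
from h import *
from cell import monitor
s=monitor.read_state();print(s["position"])
plan(s,[623.6,228.4,122.6],126.5)
E
```

```text
[624.63152675 228.36593835 148.41752214]
tool travel now [ 0.8 -0.8 25.8] dist 25.8
yaw change 0.0 rot z tool rad -0.0006 tilt fix rotvec [-0.0006  0.0046 -0.0006] travel after rot [ 0.6 -0.8 25.8]
```

>>> play_rows(motion=[{"travel": [0.5, -0.5, 6], "rot": [0, 0.004, 0], "gripper": 1}, {"travel": [0, 0, 7], "rot": [0, 0, 0], "gripper": 1}, {"travel": [0, 0, 5], "rot": [0, 0, 0], "gripper": 1}, {"travel": [0, 0, 3], "rot": [0, 0, 0], "gripper": 1}, {"travel": [0, 0, 2], "rot": [0, 0, 0], "gripper": 1}, {"travel": [0, 0, 0], "rot": [0, 0, 0], "gripper": 1}, {"travel": [0, 0, 0], "rot": [0, 0, 0], "gripper": 1}])

```text
time: 13.57
position: [624.3, 229.5, 124.3]
tcp_rot: [179.9, 0.0, 126.5]
ft_force: [0.1, 0.1, -2.5]
grip_width: 0.434
```

```bash
python3 - <<'E'
from h import *
from cell import monitor
s=monitor.read_state();print(s["position"],s["ft_force"])
plan(s,[623.6,228.4,122.6],126.5)
E
```

```text
[624.2612933  229.4527346  124.25120223] [ 0.09078179  0.11611993 -2.47929578]
tool travel now [-0.5 -1.2  1.6] dist 2.1
yaw change -0.0 rot z tool rad 0.0007 tilt fix rotvec [0.0016 0.0002 0.0007] travel after rot [-0.5 -1.2  1.7]
```

Lower the last bit and watch the force and the stall height.

>>> play_rows(motion=[{"travel": [0, -1, 2], "rot": [0, 0, 0], "gripper": 1}, {"travel": [0, 0, 1.5], "rot": [0, 0, 0], "gripper": 1}, {"travel": [0, 0, 1.5], "rot": [0, 0, 0], "gripper": 1}, {"travel": [0, 0, 0], "rot": [0, 0, 0], "gripper": 1}])

```text
time: 13.9
position: [624.2, 229.5, 123.6]
tcp_rot: [179.7, -0.0, 126.5]
ft_force: [0.7, -0.5, -3.6]
grip_width: 0.437
```

>>> play_rows(motion=[{"travel": [0, 0, 3], "rot": [0, 0, 0], "gripper": 1}, {"travel": [0, 0, 3], "rot": [0, 0, 0], "gripper": 1}, {"travel": [0, 0, 0], "rot": [0, 0, 0], "gripper": 1}])

```text
time: 14.15
position: [625.5, 230.4, 123.9]
tcp_rot: [179.4, -0.1, 126.6]
ft_force: [-0.1, -0.7, -4.0]
grip_width: 0.431
```

>>> play_rows(motion=[{"travel": [0, 0, 0], "rot": [0, 0, 0], "gripper": -1}, {"travel": [0, 0, 0], "rot": [0, 0, 0], "gripper": -1}, {"travel": [0, 0, 0], "rot": [0, 0, 0], "gripper": -1}, {"travel": [0, 0, 0], "rot": [0, 0, 0], "gripper": -1}, {"travel": [0, 0, 0], "rot": [0, 0, 0], "gripper": -1}, {"travel": [0, 0, -10], "rot": [0, 0, 0], "gripper": -1}, {"travel": [0, 0, -25], "rot": [0, 0, 0], "gripper": -1}, {"travel": [0, 0, -30], "rot": [0, 0, 0], "gripper": -1}, {"travel": [0, 0, -20], "rot": [0, 0, 0], "gripper": -1}, {"travel": [-9, -27.5, -2], "rot": [0, 0, 0], "gripper": -1}, {"travel": [-9, -27.5, 0], "rot": [0, 0, 0], "gripper": -1}, {"travel": [-9, -27.5, 0], "rot": [0, 0, 0], "gripper": -1}, {"travel": [-9, -27.5, 0], "rot": [0, 0, 0], "gripper": -1}, {"travel": [-9, -27.5, 0], "rot": [0, 0, 0], "gripper": -1}, {"travel": [-9, -27.5, 10], "rot": [0, 0, 0], "gripper": -1}, {"travel": [-9, -27.5, 10], "rot": [0, 0, 0], "gripper": -1}, {"travel": [-9, -27.5, 10], "rot": [0, 0, 0], "gripper": -1}, {"travel": [-8, -24, 5], "rot": [0, 0, 0], "gripper": -1}, {"travel": [0, 0, 0], "rot": [0, 0, 0], "gripper": -1}, {"travel": [0, 0, 0], "rot": [0, 0, 0], "gripper": -1}])

```text
time: 15.82
position: [473.0, 12.1, 183.3]
tcp_rot: [178.7, -0.0, 126.6]
ft_force: [0.2, 0.5, 1.1]
grip_width: 0.998
```

```bash
python3 look.py w9 70; python3 - <<'E'
from h import *
from cell import monitor
s=monitor.read_state();print(s["position"])
plan(s,[474,18,42],None)
E
```

```text
15.82 [473.   12.1 183.3] [ 1.7871e+02 -3.0000e-02  1.2656e+02] w 0.998 F [0.2 0.5 1.1]
[100. 375.] 24.0 939.0 ell [ 99.5 417.5] [ 53.  133.5] z70: [ 499.6 -366.    70. ] circ [ 466.2 -296.6   70. ]
[333. 320.] 20.9 820.0 ell [331.7 320.4] [30.8 43.2] z70: [645.  -67.7  70. ] circ [645.4 -65.9  70. ]
[314. 286.] 32.0 1614.5 ell [315.4 287.4] [53.  64.8] z70: [599.6 -43.7  70. ] circ [597.2 -43.2  70. ]
[360. 266.] 28.0 412.5 ell [361.6 267.4] [19.2 59.1] z70: [623.9   5.4  70. ] circ [621.2   4.9  70. ]
[153. 266.] 27.7 417.5 ell [150.7 267.6] [20.1 59.2] z70: [ 439.4 -126.9   70. ] circ [ 440.7 -124.4   70. ]
[379. 202.] 30.5 2459.5 ell [378.2 200.8] [52.5 61.2] z70: [583.8  72.   70. ] circ [584.8  71.8  70. ]
[259. 180.] 23.9 1590.5 ell [258.9 180.6] [45.1 47.5] z70: [474.8  18.5  70. ] circ [474.4  19.4  70. ]
[486.  94.] 51.5 4345.5 ell [487.   97.1] [ 78.3 104.6] z70: [593.2 201.5  70. ] circ [589.8 202.5  70. ]
[305.  65.] 35.2 2041.0 ell [303.6  66.1] [61.2 69.6] z70: [444.7 122.9  70. ] circ [445.  123.7  70. ]
[473.10885396  11.77848943 183.38165655]
tool travel now [  4.4   1.3 141.4] dist 141.5
```

View pics/w9.png

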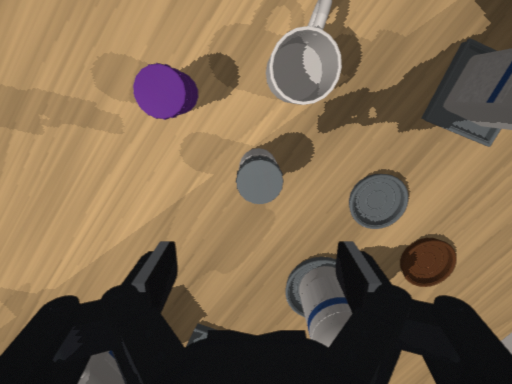

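>>> play_rows(motion=[{"travel": [3, 1, 5], "rot": [0.022, 0, 0], "gripper": -1}, {"travel": [2, 1, 20], "rot": [0, 0, 0], "gripper": -1}, {"travel": [0, 0, 28], "rot": [0, 0, 0], "gripper": -1}, {"travel": [0, 0, 28], "rot": [0, 0, 0], "gripper": -1}, {"travel": [0, 0, 20], "rot": [0, 0, 0], "gripper": -1}, {"travel": [0, 0, 5], "rot": [0, 0, 0], "gripper": -1}, {"travel": [0, 0, 0], "rot": [0, 0, 0], "gripper": -1}, {"travel": [0, 0, 0], "rot": [0, 0, 0], "gripper": -1}])

```text
time: 16.53
position: [478.4, 25.7, 75.8]
tcp_rot: [-179.9, 0.2, 127.1]
ft_force: [-0.3, 0.7, 1.5]
grip_width: 1.001
```

```bash
python3 - <<'E'
from h import *
from cell import monitor
s=monitor.read_state();print(s["position"],s["tcp_rot"])
plan(s,[474.6,19,38],None)
E
```

```text
[478.41969505  25.72960123  75.83295345] [-179.89247431    0.22235156  127.11761929]
tool travel now [-2.9 -7.  37.9] dist 38.6
```

>>> play_rows(motion=[{"travel": [-3, -7, 0], "rot": [0, 0, 0], "gripper": -1}, {"travel": [0, 0, 0], "rot": [0, 0, 0], "gripper": -1}, {"travel": [0, 0, 18], "rot": [0, 0, 0], "gripper": -1}, {"travel": [0, 0, 16], "rot": [0, 0, 0], "gripper": -1}, {"travel": [0, 0, 3], "rot": [0, 0, 0], "gripper": -1}, {"travel": [0, 0, 0], "rot": [0, 0, 0], "gripper": -1}])

```text
time: 17.03
position: [479.7, 19.6, 44.7]
tcp_rot: [179.5, 0.4, 127.2]
ft_force: [-0.0, -1.2, 0.1]
grip_width: 1.0
```

```bash
python3 - <<'E'
from h import *
from cell import monitor
s=monitor.read_state();print(s["position"],s["tcp_rot"])
plan(s,[474.6,19,38],None)
E
```

```text
[479.72723438  19.64845485  44.66292218] [179.51729828   0.41098496 127.15459433]
tool travel now [ 2.6 -4.5  6.6] dist 8.4
```

>>> play_rows(motion=[{"travel": [2.5, -4.5, 7], "rot": [0, 0, 0], "gripper": -1}, {"travel": [0, 0, 1], "rot": [0, 0, 0], "gripper": -1}, {"travel": [0, 0, 0], "rot": [0, 0, 0], "gripper": -1}, {"travel": [0, 0, 0], "rot": [0, 0, 0], "gripper": 1}, {"travel": [0, 0, 0], "rot": [0, 0, 0], "gripper": 1}, {"travel": [0, 0, 0], "rot": [0, 0, 0], "gripper": 1}, {"travel": [0, 0, 0], "rot": [0, 0, 0], "gripper": 1}, {"travel": [0, 0, 0], "rot": [0, 0, 0], "gripper": 1}, {"travel": [0, 0, 0], "rot": [0, 0, 0], "gripper": 1}, {"travel": [0, 0, 0], "rot": [0, 0, 0], "gripper": 1}], force=30)

```text
time: 17.87
position: [476.3, 19.2, 39.9]
tcp_rot: [179.2, 0.5, 127.1]
ft_force: [0.0, 0.2, -0.9]
grip_width: 0.531
```

>>> play_rows(motion=[{"travel": [0, 0, -10], "rot": [0, 0, 0], "gripper": 1}, {"travel": [0, 0, -22], "rot": [0.012, 0, 0], "gripper": 1}, {"travel": [0, 0, -22], "rot": [0, 0, 0], "gripper": 1}, {"travel": [0, 0, -8], "rot": [0, 0, 0], "gripper": 1}, {"travel": [-4, 13, 0], "rot": [0, 0, 0], "gripper": 1}, {"travel": [-8, 25, 0], "rot": [0, 0, 0], "gripper": 1}, {"travel": [-8, 25, 0], "rot": [0, 0, 0], "gripper": 1}, {"travel": [-8, 25, 0], "rot": [0, 0, 0], "gripper": 1}, {"travel": [-8, 25, 0], "rot": [0, 0, 0], "gripper": 1}, {"travel": [-6, 20, 0], "rot": [0, 0, 0], "gripper": 1}, {"travel": [-3, 10, 0], "rot": [0, 0, 0], "gripper": 1}, {"travel": [0, 0, 0], "rot": [0, 0, 0], "gripper": 1}, {"travel": [0, 0, 0], "rot": [0, 0, 0], "gripper": 1}])

```text
time: 18.95
position: [621.0, 72.2, 106.1]
tcp_rot: [179.9, 0.3, 127.2]
ft_force: [-0.0, -0.1, -2.4]
grip_width: 0.531
```

```bash
python3 - <<'E'
from h import *
from cell import monitor
s=monitor.read_state();print(s["position"],s["tcp_rot"])
plan(s,[620.6,72,43],None)
E
```

```text
[621.02562796  72.23214844 106.12222228] [179.9380693    0.33637856 127.17136794]
tool travel now [ 0.4 -0.5 63.1] dist 63.1
```

Spot on. Descend to just above the lip, then check the position.

>>> play_rows(motion=[{"travel": [0, 0, 8], "rot": [0, 0, 0], "gripper": 1}, {"travel": [0, 0, 15], "rot": [0, 0, 0], "gripper": 1}, {"travel": [0, 0, 12], "rot": [0, 0, 0], "gripper": 1}, {"travel": [0, 0, 3], "rot": [0, 0, 0], "gripper": 1}, {"travel": [0, 0, 0], "rot": [0, 0, 0], "gripper": 1}, {"travel": [0, 0, 0], "rot": [0, 0, 0], "gripper": 1}])

```text
time: 19.45
position: [617.1, 70.2, 65.1]
tcp_rot: [-180.0, 0.2, 127.1]
ft_force: [0.6, -0.0, -0.6]
grip_width: 0.526
```

```bash
python3 look.py w10 13|head -1; python3 - <<'E'
from h import *
from cell import monitor
s=monitor.read_state();print(s["position"],s["tcp_rot"])
plan(s,[620.6,72,43],None)
w=cv2.imread("pics/w10.png")[60:330,130:390]
cv2.imwrite("pics/c10.png",cv2.resize(w,(578,600),interpolation=2))
E
```

```text
19.45 [617.1  70.2  65.1] [-179.96    0.23  127.06] w 0.526 F [ 0.6 -0.  -0.6]
[617.15412424  70.23277036  65.32063667] [-179.96926653    0.23139001  127.06392292]
tool travel now [-0.6  3.8 22.3] dist 22.7
```

View pics/c10.png

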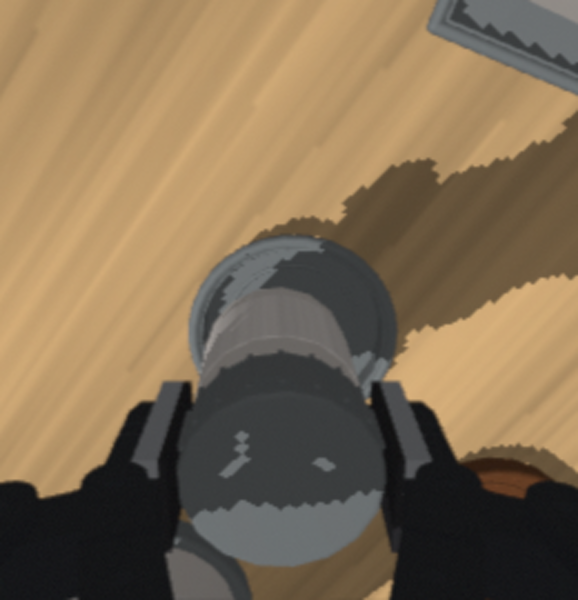

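>>> play_rows(motion=[{"travel": [-0.5, 4, 0], "rot": [0, 0, 0], "gripper": 1}, {"travel": [0, 0, 0], "rot": [0, 0, 0], "gripper": 1}, {"travel": [0, 0, 6], "rot": [0, 0, 0], "gripper": 1}, {"travel": [0, 0, 6], "rot": [0, 0, 0], "gripper": 1}, {"travel": [0, 0, 4], "rot": [0, 0, 0], "gripper": 1}, {"travel": [0, 0, 2], "rot": [0, 0, 0], "gripper": 1}, {"travel": [0, 0, 2], "rot": [0, 0, 0], "gripper": 1}, {"travel": [0, 0, 2], "rot": [0, 0, 0], "gripper": 1}, {"travel": [0, 0, 0], "rot": [0, 0, 0], "gripper": 1}])

```text
time: 20.25
position: [622.6, 72.6, 43.2]
tcp_rot: [179.8, 0.3, 127.1]
ft_force: [0.2, 0.2, -0.2]
grip_width: 0.534
```

>>> play_rows(motion=[{"travel": [0, 0, 2], "rot": [0, 0, 0], "gripper": 1}, {"travel": [0, 0, 2], "rot": [0, 0, 0], "gripper": 1}, {"travel": [0, 0, 0], "rot": [0, 0, 0], "gripper": 1}])

```text
time: 20.5
position: [623.6, 71.7, 43.9]
tcp_rot: [179.7, 0.3, 127.0]
ft_force: [0.2, -0.1, -1.4]
grip_width: 0.525
```

>>> play_rows(motion=[{"travel": [0, 0, 0], "rot": [0, 0, 0], "gripper": -1}, {"travel": [0, 0, 0], "rot": [0, 0, 0], "gripper": -1}, {"travel": [0, 0, 0], "rot": [0, 0, 0], "gripper": -1}, {"travel": [0, 0, 0], "rot": [0, 0, 0], "gripper": -1}, {"travel": [0, 0, 0], "rot": [0, 0, 0], "gripper": -1}, {"travel": [0, 0, -10], "rot": [0, 0, 0], "gripper": -1}, {"travel": [0, 0, -30], "rot": [0, 0, 0], "gripper": -1}, {"travel": [0, 0, -38], "rot": [0, 0, 0], "gripper": -1}, {"travel": [0, 0, -38], "rot": [0, 0, 0], "gripper": -1}, {"travel": [0, 0, -38], "rot": [0, 0, 0], "gripper": -1}, {"travel": [0, 0, -38], "rot": [0, 0, 0], "gripper": -1}, {"travel": [0, 0, -20], "rot": [0, 0, 0], "gripper": -1}, {"travel": [0, 0, 0], "rot": [0, 0, 0], "gripper": -1}])

```text
time: 21.58
position: [619.9, 70.9, 268.0]
tcp_rot: [180.0, 0.3, 126.9]
ft_force: [0.8, 0.3, 0.4]
grip_width: 1.001
```

>>> play_rows(motion=[{"travel": [-13.3, -24.2, 0], "rot": [0, 0, 0], "gripper": -1}, {"travel": [-13.3, -24.2, 0], "rot": [0, 0, 0], "gripper": -1}, {"travel": [-13.3, -24.2, 0], "rot": [0, 0, 0], "gripper": -1}, {"travel": [-13.3, -24.2, 0], "rot": [0, 0, 0], "gripper": -1}, {"travel": [-13.3, -24.2, 0], "rot": [0, 0, 0], "gripper": -1}, {"travel": [-13.3, -24.2, 0], "rot": [0, 0, 0], "gripper": -1}, {"travel": [-13.3, -24.2, 0], "rot": [0, 0, 0], "gripper": -1}, {"travel": [-13.3, -24.2, 0], "rot": [0, 0, 0], "gripper": -1}, {"travel": [-13.3, -24.2, 0], "rot": [0, 0, 0], "gripper": -1}, {"travel": [-13.3, -24.2, 0], "rot": [0, 0, 0], "gripper": -1}, {"travel": [-13.3, -24.2, 0], "rot": [0, 0, 0], "gripper": -1}, {"travel": [-13.3, -24.2, 0], "rot": [0, 0, 0], "gripper": -1}, {"travel": [-13.3, -24.2, 0], "rot": [0, 0, 0], "gripper": -1}, {"travel": [0, 0, 0], "rot": [0, 0, 0], "gripper": -1}, {"travel": [0, 0, 0], "rot": [0, 0, 0], "gripper": -1}])

```text
time: 22.83
position: [461.5, -270.1, 268.1]
tcp_rot: [179.7, 0.1, 127.0]
ft_force: [0.6, 0.4, -0.8]
grip_width: 1.002
```

```bash
python3 look.py w11 154|head -1; python3 - <<'E'
import cv2
w=cv2.imread("pics/w11.png")[:300]
cv2.imwrite("pics/c11.png",cv2.resize(w,(800,469),interpolation=2))
E
```

```text
22.83 [ 461.5 -270.1  268.1] [1.7975e+02 1.4000e-01 1.2696e+02] w 1.002 F [ 0.6  0.4 -0.8]
```

View pics/c11.png

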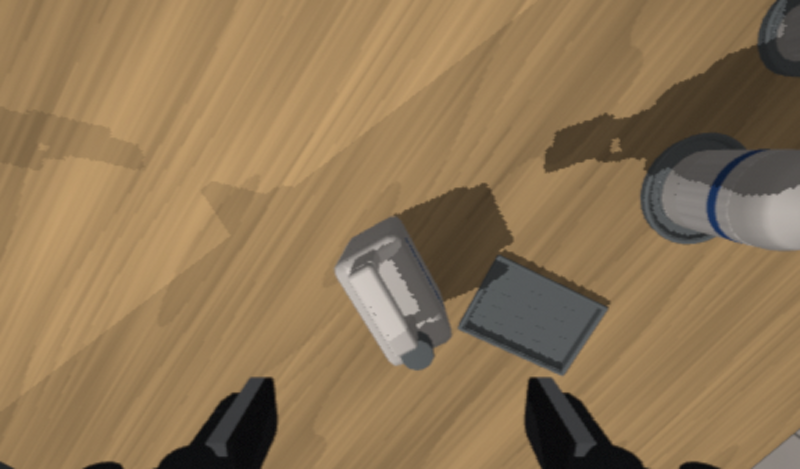

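```bash
python3 - <<'E'
from h import *
from cell import cams,monitor
s=monitor.read_state();T=pose(s);f=cams.grab_frame("wrist")
print(s["position"]); k=1.5625
im=f["image"]; hsv=cv2.cvtColor(im,cv2.COLOR_RGB2HSV)
for th in(175,195):
    m=np.zeros((384,512),np.uint8); m[165:240,210:295]=((hsv[...,2]>th)&(hsv[...,1]<50))[165:240,210:295]
    for c in cv2.findContours(m,0,1)[0]:
        a=cv2.contourArea(c)
        if a>80:
            r=cv2.minAreaRect(c); b=cast(f,cv2.boxPoints(r),154,T); q=cast(f,[r[0]],154,T)[0]
            e=max((b[1]-b[0],b[2]-b[1]),key=np.linalg.norm)
            print(th,a,np.round(np.array(r[0])*k),"sides",np.linalg.norm(b[1]-b[0]).round(),np.linalg.norm(b[2]-b[1]).round(),"ctr",q.round(1),"ang",np.degrees(np.arctan2(e[1],e[0])).round(1))
cap=cast(f,[[418/k,353/k]],130,T)[0]
P=np.array([[350,277],[372,268],[417,343],[395,357]])/k
q=cast(f,P,154,T); ax=(q[2]+q[3]-q[0]-q[1])/2
print("hand bar ctr",q.mean(0),"len",np.linalg.norm(ax),"w",np.linalg.norm(q[1]-q[0]),"ang",np.degrees(np.arctan2(ax[1],ax[0])))
print("cap",cap)
Q=np.array([[402,222],[440,298]])/k; q=cast(f,Q,108,T);d=q[1]-q[0];print("body edge ang",np.degrees(np.arctan2(d[1],d[0])),q.round(1))
z=im[165:245,205:300,::-1]; cv2.imwrite("pics/c12.png",cv2.resize(z,(665,560),interpolation=2))
E
```

```text
[ 461.16699559 -270.51089168  268.11031501]
175 1100.5 [376. 310.] sides 19.0 71.0 ctr [ 458.4 -290.9  154. ] ang -24.0
175 256.5 [398. 288.] sides 9.0 36.0 ctr [ 460.6 -270.9  154. ] ang -23.8
195 561.0 [378. 305.] sides 13.0 47.0 ctr [ 456.9 -287.7  154. ] ang -23.4
hand bar ctr [ 463.35542955 -289.5111978   154.        ] len 59.50295422574524 w 14.837570407710558 ang -25.18116836999892
cap [ 505.92254894 -307.85605275  130.        ]
body edge ang -26.467808554965842 [[ 442.6 -242.5  108. ]
 [ 498.9 -270.5  108. ]]
```

View pics/c12.png

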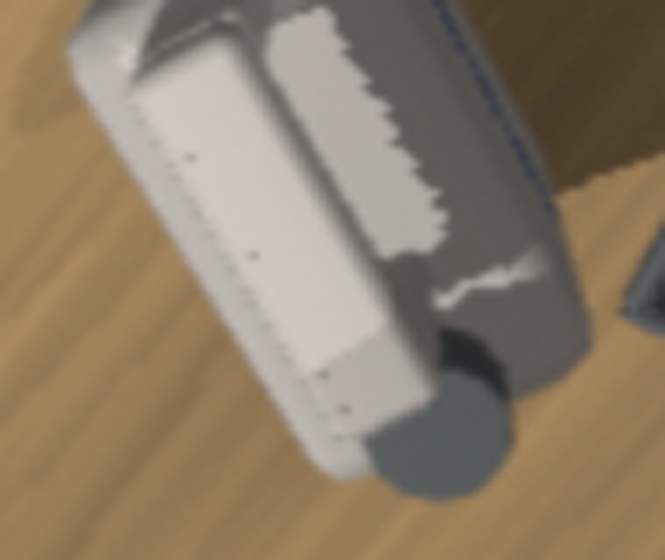

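```bash
python3 - <<'E'
from h import *
from cell import cams,monitor
s=monitor.read_state();T=pose(s);f=cams.grab_frame("wrist")
c=lambda P:np.array(P)/7+[205,165]
q=cast(f,c([(135,90),(228,38),(435,393),(340,440)]),154,T); ax=(q[2]+q[3]-q[0]-q[1])/2;u=ax/np.linalg.norm(ax)
print("ctr",q.mean(0),"len",np.linalg.norm(ax),"w",np.linalg.norm(q[1]-q[0]),np.linalg.norm(q[2]-q[3]),"ang",np.degrees(np.arctan2(ax[1],ax[0])))
cap=cast(f,c([(440,432)]),130,T)[0]; print("cap",cap)
o1=q.mean(0)+13*u; o2=cap-34*u; print("origin from bar",o1,"from cap",o2)
o=[(o1[0]+o2[0])/2,(o1[1]+o2[1])/2]
yaw=np.degrees(np.arctan2(u[1],u[0]))
plan(s,[*o,190],yaw+180)
# oblong tray from wrist
P=np.array([[500,256],[609,303],[563,374],[459,328]])/1.5625
t=cast(f,P,13,T);print("tray",t.round(1),t.mean(0)); d=t[3]-t[0];print(np.linalg.norm(t[1]-t[0]),np.linalg.norm(d),np.degrees(np.arctan2((t[1]-t[0])[1],(t[1]-t[0])[0])),np.degrees(np.arctan2(d[1],d[0])))
E
```

```text
ctr [ 464.3296472  -288.51583543  154.        ] len 60.51403283140884 w 14.923189759819047 15.753845649699311 ang -24.902939159089666
cap [ 507.56776608 -307.3504586   130.        ]
origin from bar [ 476.12093859 -293.98990589  154.        ] from cap [ 476.72900398 -293.03365896  130.        ]
tool travel now [-27.7  -3.1  78.2] dist 83.0
yaw change 28.1 rot z tool rad -0.49 tilt fix rotvec [ 0.0035  0.0036 -0.49  ] travel after rot [-23.3 -15.6  78.1]
tray [[ 546.  -223.    13. ]
 [ 662.3 -194.5   13. ]
 [ 680.6 -278.2   13. ]
 [ 561.7 -303.    13. ]] [ 612.62915789 -249.67652442   13.        ]
119.78867718641453 81.47675342597107 13.787518096157578 -78.85677005041633
```

>>> play_rows(motion=[{"travel": [0, 0, 0], "rot": [0, 0, 0.12], "gripper": -1}, {"travel": [0, 0, 0], "rot": [0, 0, 0.12], "gripper": -1}, {"travel": [0, 0, 0], "rot": [0, 0, 0.12], "gripper": -1}, {"travel": [0, 0, 0], "rot": [0, 0, 0.12], "gripper": -1}, {"travel": [0, 0, 0], "rot": [0, 0, 0.12], "gripper": -1}, {"travel": [0, 0, 0], "rot": [0, 0, 0.12], "gripper": -1}, {"travel": [0, 0, 0], "rot": [0, 0, 0.12], "gripper": -1}, {"travel": [0, 0, 0], "rot": [0, 0, 0.12], "gripper": -1}, {"travel": [0, 0, 0], "rot": [0, 0, 0.12], "gripper": -1}, {"travel": [0, 0, 0], "rot": [0, 0, 0.12], "gripper": -1}, {"travel": [0, 0, 0], "rot": [0, 0, 0.12], "gripper": -1}, {"travel": [0, 0, 0], "rot": [0, 0, 0.12], "gripper": -1}, {"travel": [0, 0, 0], "rot": [0, 0, 0.12], "gripper": -1}, {"travel": [0, 0, 0], "rot": [0, 0, 0.12], "gripper": -1}, {"travel": [0, 0, 0], "rot": [0, 0, 0.12], "gripper": -1}, {"travel": [0, 0, 0], "rot": [0, 0, 0.12], "gripper": -1}, {"travel": [0, 0, 0], "rot": [0, 0, 0.12], "gripper": -1}, {"travel": [0, 0, 0], "rot": [0, 0, 0.12], "gripper": -1}, {"travel": [0, 0, 0], "rot": [0, 0, 0.12], "gripper": -1}, {"travel": [0, 0, 0], "rot": [0, 0, 0.12], "gripper": -1}])

```text
time: 24.65
position: [476.7, -239.1, 264.8]
tcp_rot: [-179.7, 0.1, -14.2]
ft_force: [0.6, 0.0, 0.3]
grip_width: 1.001
```

```bash
cat > p.py <<'E'
from h import *
from cell import monitor
import sys
a=[float(x) for x in sys.argv[1:]]
s=monitor.read_state();print(s["position"].round(1),s["tcp_rot"].round(2),s["joint_positions"].round(),s["ft_force"].round(1))
plan(s,a[:3],a[3])
E
python3 p.py 476.4 -293.5 190 -25
```

```text
[ 476.7 -239.1  264.8] [-1.7971e+02  9.0000e-02 -1.4200e+01] [-29.   5.  55.  99.  -4.  78. -77.] [0.6 0.  0.3]
tool travel now [13.2 53.2 74.5] dist 92.5
yaw change -10.8 rot z tool rad 0.1886 tilt fix rotvec [-0.0049  0.0021  0.1886] travel after rot [22.8 49.5 74.8]
```

>>> play_rows(motion=[{"travel": [0, 0, 0], "rot": [-0.005, 0, 0.1], "gripper": -1}, {"travel": [0, 0, 0], "rot": [0, 0, 0.09], "gripper": -1}, {"travel": [8, 17, 10], "rot": [0, 0, 0], "gripper": -1}, {"travel": [8, 17, 10], "rot": [0, 0, 0], "gripper": -1}, {"travel": [7, 16, 10], "rot": [0, 0, 0], "gripper": -1}, {"travel": [0, 0, 20], "rot": [0, 0, 0], "gripper": -1}, {"travel": [0, 0, 0], "rot": [0, 0, 0], "gripper": -1}, {"travel": [0, 0, 0], "rot": [0, 0, 0], "gripper": -1}])

```text
time: 25.32
position: [483.1, -283.3, 212.3]
tcp_rot: [-179.9, 0.2, -25.0]
ft_force: [-0.3, -1.6, 0.7]
grip_width: 1.0
```

```bash
python3 p.py 476.4 -293.5 121 -25
```

```text
[ 483.1 -283.3  212.3] [-1.7991e+02  1.7000e-01 -2.5020e+01] [-22.  13.  56. 100. -12.  73. -78.] [-0.3 -1.6  0.7]
tool travel now [-1.5 12.2 91.2] dist 92.1
yaw change 0.0 rot z tool rad -0.0003 tilt fix rotvec [-0.0016  0.0029 -0.0003] travel after rot [-1.8 12.1 91.3]
```

>>> play_rows(motion=[{"travel": [-1.5, 12, 0], "rot": [0, 0, 0], "gripper": -1}, {"travel": [0, 0, 10], "rot": [0, 0, 0], "gripper": -1}, {"travel": [0, 0, 20], "rot": [0, 0, 0], "gripper": -1}, {"travel": [0, 0, 20], "rot": [0, 0, 0], "gripper": -1}, {"travel": [0, 0, 0], "rot": [0, 0, 0], "gripper": -1}, {"travel": [0, 0, 0], "rot": [0, 0, 0], "gripper": -1}])

```text
time: 25.82
position: [479.3, -292.0, 163.8]
tcp_rot: [-179.7, -0.1, -24.7]
ft_force: [-0.1, -0.2, 0.3]
grip_width: 0.996
```

```bash
python3 p.py 476.4 -293.5 125 -25
```

```text
[ 479.3 -292.   163.8] [-1.7975e+02 -1.4000e-01 -2.4670e+01] [-20.  16.  55. 104. -15.  67. -74.] [-0.1 -0.2  0.3]
tool travel now [-2.1  2.7 38.8] dist 39.0
yaw change -0.3 rot z tool rad 0.0058 tilt fix rotvec [-0.0044 -0.0025  0.0058] travel after rot [-2.   2.5 38.8]
```

>>> play_rows(motion=[{"travel": [-2, 2.5, 10], "rot": [-0.004, -0.002, 0.005], "gripper": -1}, {"travel": [0, 0, 16], "rot": [0, 0, 0], "gripper": -1}, {"travel": [0, 0, 10], "rot": [0, 0, 0], "gripper": -1}, {"travel": [0, 0, 2], "rot": [0, 0, 0], "gripper": -1}, {"travel": [0, 0, 0], "rot": [0, 0, 0], "gripper": -1}, {"travel": [0, 0, 0], "rot": [0, 0, 0], "gripper": -1}])

```text
time: 26.32
position: [478.1, -294.3, 127.3]
tcp_rot: [-180.0, -0.3, -24.9]
ft_force: [0.2, -0.1, 0.8]
grip_width: 0.998
```

```bash
python3 p.py 476.4 -293.5 125 -25
```

```text
[ 478.1 -294.3  127.3] [-179.96   -0.3   -24.94] [-18.  19.  54. 106. -17.  63. -73.] [ 0.2 -0.1  0.8]
tool travel now [-1.9 -0.   2.3] dist 3.0
yaw change -0.1 rot z tool rad 0.001 tilt fix rotvec [-0.0008 -0.0052  0.001 ] travel after rot [-1.9 -0.   2.3]
```

>>> play_rows(motion=[{"travel": [-2, 0, 2], "rot": [0, -0.005, 0], "gripper": -1}, {"travel": [0, 0, 0], "rot": [0, 0, 0], "gripper": 1}, {"travel": [0, 0, 0], "rot": [0, 0, 0], "gripper": 1}, {"travel": [0, 0, 0], "rot": [0, 0, 0], "gripper": 1}, {"travel": [0, 0, 0], "rot": [0, 0, 0], "gripper": 1}, {"travel": [0, 0, 0], "rot": [0, 0, 0], "gripper": 1}, {"travel": [0, 0, 0], "rot": [0, 0, 0], "gripper": 1}, {"travel": [0, 0, 0], "rot": [0, 0, 0], "gripper": 1}, {"travel": [0, 0, 0], "rot": [0, 0, 0], "gripper": 1}, {"travel": [0, 0, 0], "rot": [0, 0, 0], "gripper": 1}, {"travel": [0, 0, 0], "rot": [0, 0, 0], "gripper": 1}], force=70)

```text
time: 27.23
position: [477.3, -294.5, 127.6]
tcp_rot: [-180.0, -0.2, -25.0]
ft_force: [-0.3, 0.7, -0.7]
grip_width: 0.197
```

>>> play_rows(motion=[{"travel": [0, 0, -8], "rot": [0, 0, 0], "gripper": 1}, {"travel": [0, 0, -18], "rot": [0, 0, 0], "gripper": 1}, {"travel": [0, 0, -22], "rot": [0, 0, 0], "gripper": 1}, {"travel": [0, 0, -15], "rot": [0, 0, 0], "gripper": 1}, {"travel": [0, 0, 0], "rot": [0, 0, -0.04], "gripper": 1}, {"travel": [0, 0, 0], "rot": [0, 0, -0.08], "gripper": 1}, {"travel": [0, 0, 0], "rot": [0, 0, -0.08], "gripper": 1}, {"travel": [0, 0, 0], "rot": [0, 0, -0.08], "gripper": 1}, {"travel": [0, 0, 0], "rot": [0, 0, -0.08], "gripper": 1}, {"travel": [0, 0, 0], "rot": [0, 0, -0.08], "gripper": 1}, {"travel": [0, 0, 0], "rot": [0, 0, -0.08], "gripper": 1}, {"travel": [0, 0, 0], "rot": [0, 0, -0.08], "gripper": 1}, {"travel": [0, 0, 0], "rot": [0, 0, -0.05], "gripper": 1}, {"travel": [0, 0, 0], "rot": [0, 0, 0], "gripper": 1}])

```text
time: 28.4
position: [470.7, -290.8, 193.4]
tcp_rot: [-179.5, 0.5, 14.0]
ft_force: [0.0, 0.6, -5.9]
grip_width: 0.197
```

```bash
python3 p.py 613 -249.3 190 13.5
```

```text
[ 470.7 -290.8  193.4] [-179.54    0.49   14.02] [-16.  12.  50. 102. -10.  71. -39.] [ 0.   0.6 -5.9]
tool travel now [148.1  -5.8   2.2] dist 148.3
yaw change -0.5 rot z tool rad 0.009 tilt fix rotvec [-0.0079  0.0086  0.009 ] travel after rot [148.1  -7.1   3.4]
```

>>> play_rows(motion=[{"travel": [10, 0, 0], "rot": [-0.008, 0.008, 0.008], "gripper": 1}, {"travel": [22, -1, 0], "rot": [0, 0, 0], "gripper": 1}, {"travel": [24, -1, 0], "rot": [0, 0, 0], "gripper": 1}, {"travel": [24, -1, 0], "rot": [0, 0, 0], "gripper": 1}, {"travel": [24, -1, 0], "rot": [0, 0, 0], "gripper": 1}, {"travel": [22, -1, 0], "rot": [0, 0, 0], "gripper": 1}, {"travel": [14, -1, 0], "rot": [0, 0, 0], "gripper": 1}, {"travel": [5, 0, 0], "rot": [0, 0, 0], "gripper": 1}, {"travel": [0, 0, 0], "rot": [0, 0, 0], "gripper": 1}, {"travel": [0, 0, 0], "rot": [0, 0, 0], "gripper": 1}])

```text
time: 29.23
position: [619.7, -245.4, 190.7]
tcp_rot: [-179.9, 0.0, 12.4]
ft_force: [-0.7, -0.3, -5.5]
grip_width: 0.198
```

```bash
python3 p.py 613 -249.3 155 13.5
```

```text
[ 619.7 -245.4  190.7] [-1.7993e+02  1.0000e-02  1.2380e+01] [-15.  27.  45.  86. -20.  75. -45.] [-0.7 -0.3 -5.5]
tool travel now [-7.4  2.4 35.7] dist 36.5
yaw change 1.1 rot z tool rad -0.0196 tilt fix rotvec [-0.0013  0.0001 -0.0196] travel after rot [-7.4  2.2 35.7]
```

>>> play_rows(motion=[{"travel": [-7, 2.3, 5], "rot": [0, 0, -0.018], "gripper": 1}, {"travel": [0, 0, 12], "rot": [0, 0, 0], "gripper": 1}, {"travel": [0, 0, 12], "rot": [0, 0, 0], "gripper": 1}, {"travel": [0, 0, 4], "rot": [0, 0, 0], "gripper": 1}, {"travel": [0, 0, 0], "rot": [0, 0, 0], "gripper": 1}, {"travel": [0, 0, 0], "rot": [0, 0, 0], "gripper": 1}])

```text
time: 29.73
position: [607.8, -251.9, 153.8]
tcp_rot: [-179.8, 0.1, 13.1]
ft_force: [-0.1, -0.5, -4.4]
grip_width: 0.196
```

```bash
python3 p.py 613 -249.3 130.6 13.5; python3 - <<'E'
from h import *
from cell import cams
w=cams.grab_frame("wrist")["image"][...,::-1]
t=cams.grab_frame("scene")["image"][80:200,120:280,::-1]
cv2.imwrite("pics/c13.png",cv2.resize(np.hstack([w,cv2.resize(t,(512,384),interpolation=2)]),(800,300),interpolation=cv2.INTER_AREA))
E
```

```text
[ 607.8 -251.9  153.8] [-1.7985e+02  1.0000e-01  1.3120e+01] [-14.  28.  44.  90. -21.  71. -43.] [-0.1 -0.5 -4.4]
tool travel now [ 5.7 -1.3 23.2] dist 23.9
yaw change 0.4 rot z tool rad -0.0067 tilt fix rotvec [-0.0026  0.0017 -0.0067] travel after rot [ 5.7 -1.3 23.2]
```

View pics/c13.png

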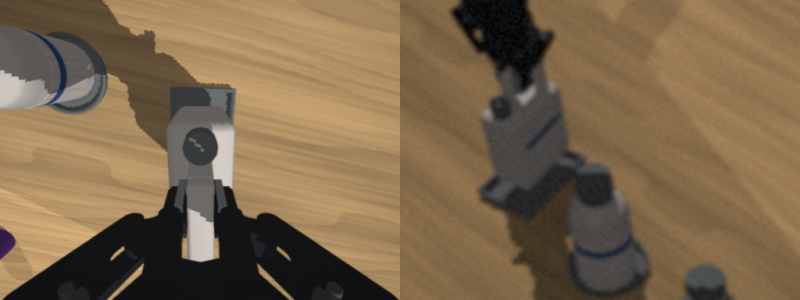

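>>> play_rows(motion=[{"travel": [5, -1, 0], "rot": [-0.002, 0.001, -0.006], "gripper": 1}, {"travel": [0, 0, 0], "rot": [0, 0, 0], "gripper": 1}, {"travel": [0, 0, 4], "rot": [0, 0, 0], "gripper": 1}, {"travel": [0, 0, 0], "rot": [0, 0, 0], "gripper": 1}])

```text
time: 30.17
position: [614.7, -249.4, 151.5]
tcp_rot: [179.9, -0.1, 13.6]
ft_force: [-0.1, 1.1, -6.1]
grip_width: 0.195
```

```bash
python3 p.py 613 -249.3 130.6 13.5
```

```text
[ 614.7 -249.4  151.5] [ 1.7993e+02 -1.5000e-01  1.3570e+01] [-14.  29.  44.  89. -21.  70. -43.] [-0.1  1.1 -6.1]
tool travel now [-1.7 -0.6 20.9] dist 21.0
yaw change -0.1 rot z tool rad 0.0012 tilt fix rotvec [ 0.0012 -0.0026  0.0012] travel after rot [-1.7 -0.5 20.9]
```

>>> play_rows(motion=[{"travel": [-1.3, 0, 5], "rot": [0, -0.003, 0], "gripper": 1}, {"travel": [0, 0, 5], "rot": [0, 0, 0], "gripper": 1}, {"travel": [0, 0, 4], "rot": [0, 0, 0], "gripper": 1}, {"travel": [0, 0, 2], "rot": [0, 0, 0], "gripper": 1}, {"travel": [0, 0, 2], "rot": [0, 0, 0], "gripper": 1}, {"travel": [0, 0, 2], "rot": [0, 0, 0], "gripper": 1}, {"travel": [0, 0, 0], "rot": [0, 0, 0], "gripper": 1}])

```text
time: 30.75
position: [613.7, -251.3, 131.0]
tcp_rot: [179.8, -0.0, 13.5]
ft_force: [-0.2, -0.1, -5.1]
grip_width: 0.197
```

>>> play_rows(motion=[{"travel": [0, -1, 2], "rot": [0, 0, 0], "gripper": 1}, {"travel": [0, 0, 2], "rot": [0, 0, 0], "gripper": 1}, {"travel": [0, 0, 2], "rot": [0, 0, 0], "gripper": 1}, {"travel": [0, 0, 0], "rot": [0, 0, 0], "gripper": 1}])

```text
time: 31.08
position: [614.5, -253.2, 131.3]
tcp_rot: [179.7, -0.3, 13.4]
ft_force: [-0.0, 0.9, -4.8]
grip_width: 0.196
```

>>> play_rows(motion=[{"travel": [0, 0, 0], "rot": [0, 0, 0], "gripper": -1}, {"travel": [0, 0, 0], "rot": [0, 0, 0], "gripper": -1}, {"travel": [0, 0, 0], "rot": [0, 0, 0], "gripper": -1}, {"travel": [0, 0, 0], "rot": [0, 0, 0], "gripper": -1}, {"travel": [0, 0, 0], "rot": [0, 0, 0], "gripper": -1}, {"travel": [0, 0, 0], "rot": [0, 0, 0], "gripper": -1}, {"travel": [0, 0, 0], "rot": [0, 0, 0], "gripper": -1}, {"travel": [0, 0, -10], "rot": [0, 0, 0], "gripper": -1}, {"travel": [0, 0, -25], "rot": [0, 0, 0], "gripper": -1}, {"travel": [0, 0, -35], "rot": [0, 0, 0], "gripper": -1}, {"travel": [0, 0, -35], "rot": [0, 0, 0], "gripper": -1}, {"travel": [0, 0, -20], "rot": [0, 0, 0], "gripper": -1}, {"travel": [-30, 15, 0], "rot": [0, 0, 0], "gripper": -1}, {"travel": [-30, 15, 0], "rot": [0, 0, 0], "gripper": -1}, {"travel": [-30, 15, 0], "rot": [0, 0, 0], "gripper": -1}, {"travel": [-30, 15, 0], "rot": [0, 0, 0], "gripper": -1}, {"travel": [-20, 10, 0], "rot": [0, 0, 0], "gripper": -1}, {"travel": [0, 0, 0], "rot": [0, 0, 0], "gripper": -1}])

```text
time: 32.58
position: [490.9, -356.9, 270.4]
tcp_rot: [179.3, -0.7, 13.7]
ft_force: [-1.6, -0.4, -0.6]
grip_width: 1.003
```

```bash
python3 p.py 500 -320 240 13.5; python3 - <<'E'
from h import *
from cell import cams
g=cams.grab_frame("top"); f=cams.grab_frame("scene")
t=cv2.resize(g["image"][110:270,150:460,::-1],(800,413),interpolation=2)
o=cv2.resize(f["image"][80:280,120:400,::-1],(560,400),interpolation=2)
cv2.imwrite("pics/topz.png",t)
c=np.zeros((600,800,3),np.uint8); c[:310]=cv2.resize(t,(800,413))[:310] if 0 else 0
a=cv2.resize(t,(581,300)); b=cv2.resize(o,(420,300)); c[:300,:581]=a; c[300:,:420]=b
cv2.imwrite("pics/c14.png",c)
for n,p,z in (("softener",[648.5,-68],167),("bleach",[623,227.5],153),("canister",[612,-249.5],0),("paste",[620.6,72],73)):
    print(n,"top px cap",proj(g,[[*p,z]]).round(1),"scene",proj(f,[[*p,z]]).round(1))
for nm,fr in(("top",g),("scene",f)):
  for (c,r),a,cn in caps(fr["image"],amin=60): print(nm,np.round(c,1),round(r,1),a)
E
```

```text
[ 490.9 -356.9  270.4] [179.3   -0.66  13.67] [ -9.  16.  51.  90. -13.  79. -34.] [-1.6 -0.4 -0.6]
tool travel now [ 17.2 -34.   30.2] dist 48.6
yaw change -0.2 rot z tool rad 0.0029 tilt fix rotvec [ 0.0123 -0.0115  0.0028] travel after rot [ 17.5 -33.7  30.4]
softener top px cap [[328.2 142.1]] scene [[197.9 148.2]]
bleach top px cap [[186.3 158.8]] scene [[288.2 204.3]]
canister top px cap [[388.  174.6]] scene [[173.8 151.9]]
paste top px cap [[260.6 167.2]] scene [[243.3 190.9]]
top [239. 244.] 12.4 306.5
top [197.5 185.5] 13.7 109.0
top [208.5 164. ] 11.1 112.5
top [185.2 163. ] 11.5 293.5
top [397.2 174.8] 28.9 1445.5
top [407.5 146. ] 5.4 61.0
top [316.6 158.4] 21.6 637.5
top [477.  25.] 42.2 2038.5
top [30.7 15. ] 34.1 1550.0
scene [484.5 348. ] 8.4 102.0
scene [500.5 314.5] 27.6 523.0
scene [361.5 275. ] 26.5 168.0
scene [104.  272.7] 49.8 2308.5
scene [ 53. 309.] 91.0 10991.0
scene [284.5 229.5] 20.7 640.0
scene [503.8 210.3] 9.6 82.5
scene [242. 204.] 7.6 109.0
scene [289. 205.] 7.3 122.0
scene [204.5 185. ] 13.8 269.0
scene [295.2 175.2] 14.7 481.5
scene [199.2 168.2] 12.8 376.5
scene [501.  157.5] 30.2 733.5
scene [169.5 133.5] 26.6 949.5
scene [63.1 86.7] 29.9 630.5
scene [415.  83.] 29.1 274.5
scene [111.   44.5] 25.0 739.0
scene [215.4   7. ] 7.7 105.0
scene [450.5  70.5] 92.9 10433.5
scene [304.5  18.1] 32.9 1651.0
scene [264.  11.] 18.6 94.0
scene [233.    4.3] 7.4 106.5
```

```bash
python3 - <<'E'
from h import *
from cell import cams
g=cams.grab_frame("top"); im=g["image"]
G=cv2.cvtColor(im,cv2.COLOR_RGB2GRAY)
for n,p,z,R,up in (("softener",[648.5,-68],167,20,1),("bleach",[623,227.5],153,19,1),("paste",[620.6,72],73,23,1)):
    q=proj(g,[[*p,z]])[0]; r=np.linalg.norm(proj(g,[[p[0],p[1]+R,z]])[0]-q)
    x,y=int(q[0])-24,int(q[1])-24; c=cv2.resize(G[y:y+48,x:x+48],None,fx=6,fy=6,interpolation=2)
    h=cv2.HoughCircles(c,cv2.HOUGH_GRADIENT,1,30,param1=60,param2=15,minRadius=int(r*6*.85),maxRadius=int(r*6*1.15))
    if h is None: print(n,"none");continue
    for k in h[0][:3]:
        w=cast(g,[[(k[0]+.5)/6-.5+x,(k[1]+.5)/6-.5+y]],z)[0]; print(n,"r exp",round(r*6),k.round(),w.round(1),"off",(w[:2]-p).round(1))
hsv=cv2.cvtColor(im,cv2.COLOR_RGB2HSV)
for th in(150,170,190):
    m=np.zeros(G.shape,np.uint8); m[130:215,360:440]=((hsv[...,2]>th)&(hsv[...,1]<45))[130:215,360:440]
    for c in cv2.findContours(m,0,1)[0]:
        if cv2.contourArea(c)>40:
            r=cv2.minAreaRect(c); b=cast(g,cv2.boxPoints(r),157); e=max((b[1]-b[0],b[2]-b[1]),key=np.linalg.norm)
            print(th,"bar?",cast(g,[r[0]],157)[0].round(1),np.linalg.norm(b[1]-b[0]).round(),np.linalg.norm(b[2]-b[1]).round(),np.degrees(np.arctan2(e[1],e[0])).round(1))
E
```

```text
softener r exp 58 [138. 142.  57.] [650.6 -64.6 167. ] off [2.1 3.4]
bleach r exp 55 [154. 176.  52.] [614.3 225.2 153. ] off [-8.7 -2.3]
paste none
150 bar? [ 609.1 -255.2  157. ] 13.0 42.0 -166.8
170 bar? [ 608.3 -255.7  157. ] 12.0 40.0 -164.7
```

>>> play_rows(motion=[{"travel": [0, 0, -20], "rot": [0.012, -0.011, 0], "gripper": -1}, {"travel": [12.6, -26, -10], "rot": [0, 0, 0], "gripper": -1}, {"travel": [12.6, -26, 0], "rot": [0, 0, 0], "gripper": -1}, {"travel": [12.6, -26, 0], "rot": [0, 0, 0], "gripper": -1}, {"travel": [12.6, -26, 0], "rot": [0, 0, 0], "gripper": -1}, {"travel": [12.6, -26, 0], "rot": [0, 0, 0], "gripper": -1}, {"travel": [12.6, -26, 0], "rot": [0, 0, 0], "gripper": -1}, {"travel": [12.6, -26, 0], "rot": [0, 0, 0], "gripper": -1}, {"travel": [12.6, -26, 0], "rot": [0, 0, 0], "gripper": -1}, {"travel": [12.6, -26, 0], "rot": [0, 0, 0], "gripper": -1}, {"travel": [12.6, -26, 0], "rot": [0, 0, 0], "gripper": -1}, {"travel": [12.6, -26, 0], "rot": [0, 0, 0], "gripper": -1}, {"travel": [12.6, -26, 0], "rot": [0, 0, 0], "gripper": -1}, {"travel": [12.6, -26, 0], "rot": [0, 0, 0], "gripper": -1}, {"travel": [12.6, -26, 0], "rot": [0, 0, 0], "gripper": -1}, {"travel": [12.6, -26, 0], "rot": [0, 0, 0], "gripper": -1}, {"travel": [12.6, -26, 0], "rot": [0, 0, 0], "gripper": -1}, {"travel": [12.6, -26, 0], "rot": [0, 0, 0], "gripper": -1}, {"travel": [0, 0, 0], "rot": [0, 0, 0], "gripper": -1}, {"travel": [0, 0, 0], "rot": [0, 0, 0], "gripper": -1}])

```text
time: 34.4
position: [598.6, 193.2, 299.4]
tcp_rot: [-179.8, 0.3, 16.9]
ft_force: [-0.2, -1.0, -0.4]
grip_width: 0.996
```

```bash
python3 look.py w20 153; cat > chk.py <<'E'
from h import *
from cell import cams,monitor
s=monitor.read_state();T=pose(s);f=cams.grab_frame("wrist")
G=cv2.cvtColor(f["image"],cv2.COLOR_RGB2GRAY)
for n,p,z,R in (("softener",[648.5,-68],167,20),("bleach",[623,227.5],153,19),("paste",[620.6,72],73,23)):
    q=proj(f,[[*p,z]],T)[0]; r=np.linalg.norm(proj(f,[[p[0],p[1]+R,z]],T)[0]-q); x,y=(q-45).astype(int)
    if x<0 or y<0 or x>420 or y>290: print(n,q,"out"); continue
    c=cv2.resize(G[y:y+90,x:x+90],None,fx=4,fy=4,interpolation=2)
    h=cv2.HoughCircles(c,cv2.HOUGH_GRADIENT,1,12,param1=60,param2=12,minRadius=int(r*4*.9),maxRadius=int(r*4*1.12))
    for k in ([] if h is None else h[0][:4]):
        w=cast(f,[[(k[0]+.5)/4-.5+x,(k[1]+.5)/4-.5+y]],z,T)[0]; print(n,q.round(),"r",round(r*4),k.round(),"off",(w[:2]-p).round(1))
E
python3 chk.py
```

```text
34.4 [598.6 193.2 299.4] [-179.79    0.27   16.89] w 0.996 F [-0.2 -1.  -0.4]
[270. 259.] 17.4 797.0 ell [270.4 259.5] [30.2 35.1] z153: [502.2 146.9 153. ] circ [502.8 147.2 153. ]
[360. 266.] 28.0 479.5 ell [361.9 267.9] [20.5 59.8] z153: [523.5  37.  153. ] circ [524.4  40.5 153. ]
[154. 266.] 28.0 472.0 ell [149.8 268.4] [17.7 64. ] z153: [447.4 283.8 153. ] circ [451.4 280.  153. ]
[268. 242.] 18.3 513.5 ell [268.5 242.6] [35.3 36.1] z153: [523.4 156.  153. ] circ [523.5 156.6 153. ]
[504. 218.] 35.6 1333.5 ell [517.1 215.5] [66.1 92.2] z153: [ 638.5 -102.9  153. ] circ [631.7 -90.9 153. ]
[458. 178.] 33.9 2101.0 ell [457.1 177.1] [52.2 67.2] z153: [659.2 -14.9 153. ] circ [658.6 -16.  153. ]
[423. 166.] 33.4 1361.0 ell [422.7 166.7] [45.2 67.5] z153: [658.8  26.1 153. ] circ [659.6  26.1 153. ]
[338. 162.] 26.3 1545.0 ell [337.9 160. ] [45.5 54.8] z153: [639.3 115.6 153. ] circ [637.  113.9 153. ]
[245. 128.] 38.0 2141.5 ell [243.8 129. ] [66.6 74.7] z153: [641.5 220.2 153. ] circ [642.4 219.5 153. ]
softener [507.24776031 204.4706923 ] out
bleach [234. 144.] r 74 [172. 178.  69.] off [-0.1  3.1]
bleach [234. 144.] r 74 [184. 176.  80.] off [1.6 0.3]
bleach [234. 144.] r 74 [172. 190.  78.] off [-3.1  2.3]
bleach [234. 144.] r 74 [174. 166.  73.] off [3.  3.7]
paste [347. 169.] r 66 [198. 182.  70.] off [ 1.4 -5.1]
paste [347. 169.] r 66 [178. 168.  64.] off [4.2 3.8]
paste [347. 169.] r 66 [186. 176.  62.] off [ 2.5 -0.2]
paste [347. 169.] r 66 [158. 114.  65.] off [19.2 17. ]
```

Every container checks out within a few mm of its tray centre. The cup still sits at top-view pixel (239,244), as at the start, so I'm handing in.

```bash
python3 -c "
from cell import order
print(order.close_job())"
```

```text
the job is handed in; nothing more can be done
None
```

I put all four containers in their trays and handed the job in at about 34 s of the 122 s allowed. The softener is in the large round tray, the bleach in the square one, the canister in the oblong one and the paste in the small round one. I lowered each one until it stopped at the height expected for the tray floor. The arm ended clear of everything with the gripper open.

**Last checks:**
- **Softener:** about 4 mm from its tray's centre (top camera).
- **Bleach and paste:** circle fits in the last wrist view gave about 2–5 mm for each. A few rival fits appeared too, and I discarded one clear outlier for the paste.
- **Canister:** about 4 mm off by the arm's position at release. The top camera saw only part of the handle lit, about 3 mm off sideways and aligned to within about 2 degrees. That view cannot confirm the lengthwise position.
- **Cup:** at the same top-view pixel as at the start.
- **Brush:** not measured again at the end, but the arm never worked near it.

**What disagreed or failed:**
- A rough top-camera fit put the bleach 9 mm off. The wrist view did not support that, so I went with the wrist.
- The force reading never showed the containers' weight coming off when they landed, so "on the floor" rests on the height where each one stopped.
- My last overview picture was refused by the 16-picture limit, so I made the final checks by measurement and did not see the finished scene.

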